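# Turn a roller's red line up, then clamp it under the microscope

### The arm

A 6-joint arm with a two-finger parallel gripper is mounted at the origin on the work surface. World frame = base frame: x ahead of the robot, y to its left, z up, the work surface at z = 0. Lengths are in mm, angles in rad, forces in N, time in s.
With the tool pointing down it reaches from about 350 to 875 mm from the base axis. Payload 4.2 kg.
Tool frame: the origin (TCP) lies midway between the tips of the shut fingers; the grasp point (between the pads) lies 19 mm behind it; z points along the fingers, y is the line along which they close (so a half turn about z gives the same grasp; the last joint's range is limited). The gripper opens to 85 mm and grips with 20 to 120 N. Pads are 22 mm wide; open, the fingers measure 114 mm over their backs; the gripper's body (76 mm by 85 mm) begins 54 mm behind the grasp point. The pads swing forward as they close: fully open they stand 13 mm farther back than shut.
Start: joints at [-0.859, 0.385, 0.008, 0, -1.194, -0.259], TCP at [273.44, -561.987, 231.312] pointing down, gripper open.
Joint ranges: [-3.14, 3.14], [-1.21, 2.06], [-1.07, 1.41], [-3.16, 2.05], [-2.99, -0.16], [-3.1, 3.1]. Speed limits (rad/s): [2.79, 2.79, 3.14, 3.14, 3.14, 3.14].

### API

Orientations are given as a unit quaternion [x, y, z, w].
In Python, from station import r gives the robot as it stands.
- The arm moves only by the tool apply_moves, never from a script. Its argument "commands" is a list that holds one entry, the list of rows, each a list of 4 numbers: the shift along the world's x, y, z in m, then the turn about the world's z in degrees. A call has 1 to 20 rows; each row shifts and turns the commanded pose from where the row before left it; what a row does not reach is not made up. A row lasts 1/12 s, in which the tool goes at most 41.7 mm and 7.16 degrees, less where a joint would pass 70% of its speed; a pose out of reach is approached as far as the arm can. A call with a gripper value outside its range is refused whole. "fingers" is the opening, from 0 (shut) to 1 (fully open), set as the call begins (left out, the last holds). The fingers move at their own pace and stop on an object; "squeeze" is the grip in N (left out, the last holds). Time passes only in rows, so rows that do not move let the fingers close. It gives the time, the measured TCP pose, the force, the opening and the grip force at its end, in the units of the state.
- r.state(): the state, without advancing time (a new reading comes with each control period).
- r.camera(name): name is "side" or "top" or "wrist"; returns the picture (420x560x3 uint8, red, green, blue); there is no depth.
- r.camera_model(name): a dict with "fx", "fy", "cx", "cy" (pixels), "dist_coeffs" ([k1, k2, p1, p2, k3] as OpenCV has them; the pictures are not rectified), "eye" and "rotation" of the camera in the world. Camera axes: x right, y down, z forward; pixel columns grow to the right and rows downward; lengths in mm; the calibration is good to about 2 mm. A picture is of the moment at which its call begins: read the wrist's pose just before it. camera_model takes no time and is no camera call; for the wrist camera it gives the pose at the moment of the call.
- r.hand_in(): hands the job in; it is judged then, once.
The state is a dict: "t": time; "joint_pos": joint angles; "joint_vel": joint speeds; "tau": joint torques, N m; "ee_pos": TCP position; "orientation": TCP orientation; "wrist_force": force on the tool from outside, world axes, zero at the start; "torque": the same for the moment, N m; "grip_width": finger opening in mm; "grip_force": force on a finger pad.
Only numpy, scipy, OpenCV 4.12 (cv2) and the standard library are available. Lean on these libraries where they do the work, as an engineer would, in place of code of your own. Each camera call takes 0.05 s, during which the arm holds its last target. There are 200 camera calls.

### The job

The red line on the aluminium roller marks a scratch to be inspected. Roll the roller on the mat, without picking it up, until the red line is on top; then carry it over without turning it, lay it gently on the bed of the vise under the microscope, along the jaws, about centred in them and against the fixed jaw, and turn the crank clockwise until the jaw holds it tight, the red line still on top. Leave everything else where it is.

Things in the scene. Friction and masses are not known exactly. Their poses are not given: they have to be found in the camera images.
- roller: aluminium transport roller, 36 mm diameter, 150 mm long, 0.2 to 0.4 kg, lying on the mat. Origin: middle of its axis. Own z: along its axis. Own x: from the axis to the red line, 6 mm wide, along its whole length, with a red tick on each end face; it starts on the side away from the robot. Pushed from the side it mostly slides; rubbed on top at 4 N it rolls, and stays
- mat: dark green rubber mat, 240 mm (own x) by 270 mm (own y), 3 mm thick, fixed flat on the table; origin under its centre, own z up
- vise_bed (a point): middle of the jaws on the flat bed of the fixed blue vise, 65 mm above the table. Own x along the jaws, away from the mat; own y from moving to fixed jaw (away from the robot); own z up. Jaws: own x -40 to +40 mm, 30 mm high. Base plate below: 20 mm high, x -100 to +180, y -115 to +115 mm. Lay the roller along own x, its middle near x = -14 mm: it sticks out 49 mm on the mat's side
- fixed_jaw (a point): middle of the fixed jaw's upright face, 50 mm from vise_bed along its own y, 15 mm above the bed; axes as vise_bed. The roller goes against this face
- ring_light (a point): centre of the underside of the microscope's ring light (80 mm across), 115 mm above the bed at vise_bed's x = -22 mm; axes as vise_bed. From 173 mm over the bed up: the microscope's body, 130 mm across; eyepieces towards own +y; pole 32 mm thick at vise_bed's x +135, y +75 mm. To hold the roller's end beside the jaws, lean the tool back to -x by 35 degrees
- jaw (a joint): travel of the moving jaw towards the fixed jaw, m: the clear opening is 0.058 minus this. Only the crank moves it. If it meets a roller that does not yet touch the fixed jaw it rolls it along the bed, which turns it; a roller against the fixed jaw is gripped as it lies
- crank (a joint): turn of the vise's crank about its axis (through crank_hub, along own y), rad, growing clockwise seen from the crank's side, which closes the jaw by 10 mm a turn; 0: pin straight up; starts at 3.8 to 6.3. Runs with 3 N at the pin; stays where it is left. Once the jaw meets the roller it stiffens over half a radian: each further 1 N at the pin adds some 20 N of jaw force; 5 to 8 N more is tight
- crank_hub (a point): point on the crank's axis level with the middle of the pin, 79 mm above the table; fixed, axes as vise_bed. The middle of the pin is 35 mm from it, at own (35 sin(crank), 0, 35 cos(crank)) mm
- crank_pin (a point): middle of the crank's pin, a black round grip 14 mm thick and 50 mm long along vise_bed's y, free to spin, so it can be held as it circles. Its arm is at its +y end; beyond that, 40 mm from the pin's middle, the vise and its base plate begin. Clear all round otherwise, down to the table
- spare: a plain roller without a line, 36 mm across, 142 mm long, lying in a white cradle left of the mat, its axis 32 mm above the table, bystander, origin in its middle, own x along it
- wash_bottle: squeeze bottle 62 mm across and 96 mm high, with a green cap and a spout that reaches 165 mm up and 65 mm to its own +x, bystander, origin under its centre
- tweezers: steel tweezers 130 mm long (along own x), 18 mm wide, 6 mm high, lying on the mat near its far (own +x) edge, bystander, origin under the middle
- loupe: black eye loupe 38 mm across, 34 mm high, standing on the table, bystander, origin under its centre
- dish: shallow glass dish 90 mm across, 16 mm high, bystander, origin under its centre
- driver: screwdriver with a yellow handle, 150 mm long, lying along own x, handle to own -x, bystander, origin under its middle
There are look-alikes about, which are no part of the job. What is shaped like the roller but turquoise is not meant.

How it is judged (in metres and radians):
On the way, in this order (a step that is already met when the one before it is completed fails the run):
1. the red line is on top (within 11 degrees) while the roller lies still on the mat (angle between roller's own x axis and vertical below 0.2 rad and z of roller in the frame of mat below 0.024 m and linear speed of roller below 0.02 m/s and x of roller in the frame of mat between -0.12 and 0.12 m and y of roller in the frame of mat between -0.135 and 0.135 m), for 0.3 s.
2. the roller lies on the vise's bed between the jaws (x of roller in the frame of vise_bed between -0.03 and 0.022 m and z of roller in the frame of vise_bed between 0.012 and 0.023 m and y of roller in the frame of vise_bed between 0 and 0.036 m), for 0.2 s.
At the end, for the whole second after the job is handed in: The roller lies at rest on the vise bed, its middle 30 mm to the mat side to 22 mm beyond the middle of the jaws, along the jaws (6 degrees) and against the fixed jaw (4 mm), red line up within 15 degrees, and the moving jaw presses on it with more than 20 N (all of step 2 and y of roller in the frame of vise_bed above 0.028 m and angle between roller's own x axis and vertical below 0.26 rad and angle between the z axis of roller and the x axis of vise_bed, either way round below 0.1 rad and contact force between jaw and roller above 20 N and linear speed of roller below 0.01 m/s); the robot touches nothing.
It fails at once if the roller is picked up (15 mm) before its red line is on top (within 30 degrees) (z of roller in the frame of mat above 0.036 m and angle between roller's own x axis and vertical above 0.52 rad).
It fails at once if the roller is dropped or sent rolling: faster than 0.5 m/s and out of the fingers (linear speed of roller above 0.5 m/s and contact force between the fingers and roller below 0.2 N).
It fails at once if a bystander is moved by more than 30 mm (distance of any of spare, wash_bottle, tweezers, loupe, dish, driver from where it was at the start of the episode above 0.03 m).
It also fails if it takes over 72 s, if anything falls off the work surface, if the arm or the gripper's body presses on something with over 40 N, if the wrist force passes 120 N, or if a joint passes its speed limit or range.

## Working session

There is one attempt and no reset: what is moved stays moved. The work goes in short steps, Python scripts to look and compute and a tool call to move; the robot and the scene stay as the last step left them, time stands still between calls to the robot, and variables do not carry over. Pictures are saved under pics/ and viewed, at most 10 in all, crops included, and the job is handed in when it is done.

Besides the shell and the picture viewer there is one more tool, called after ">>>" by a JSON object that holds its "method" and its "body". apply_moves: Moves the arm, as the interface text tells. Its arguments: {"type":"object","properties":{"commands":{"type":"array","items":{"type":"array","items":{"type":"array","items":{"type":"number"}}}},"fingers":{"type":"number"},"squeeze":{"type":"number"}},"required":["commands"]}

```bash
ls; mkdir -p pics
python3 - <<'E'
from station import r
import cv2,json
print(r.state())
for n in("top","side"):
    im=r.camera(n); cv2.imwrite(f"pics/{n}0.png",im[:,:,::-1]); m=r.camera_model(n); print(n,m)
E
```

```text
pics
{'t': 0.0, 'joint_pos': array([-8.59384128e-01,  3.85552867e-01,  6.62972877e-03, -5.04147972e-04,
       -1.19402449e+00, -2.58592484e-01]), 'joint_vel': array([ 0.00088127, -0.00097846,  0.00035131, -0.00028568,  0.00103563,
       -0.00022188]), 'tau': array([ 5.94071371e-04, -3.92287660e+01,  1.88398075e+01,  4.18611109e+00,
       -4.68170678e-03,  1.42005865e-05]), 'ee_pos': array([ 273.19326782, -561.47312794,  230.22459067]), 'orientation': array([-2.24389702e-01,  9.74498871e-01,  1.06082838e-03, -2.94205989e-04]), 'wrist_force': array([-0.80249438, -0.66300392,  0.09638655]), 'torque': array([-0.0272274 , -0.03695283, -0.05243832]), 'grip_force': 0.0, 'grip_width': 85.20531388889916}
top {'fx': 499.11917135009816, 'fy': 499.11917135009816, 'cx': 271.2795018177791, 'cy': 213.9675058892886, 'dist_coeffs': array([-0.09529074,  0.        ,  0.        ,  0.        ,  0.        ]), 'eye': array([ 165.86130926,   44.60595527, 1513.31946342]), 'rotation': array([ 0.71215539, -0.69318367,  0.0757948 , -0.08115569])}
side {'fx': 441.4006813642432, 'fy': 441.4006813642432, 'cx': 286.1759415008855, 'cy': 213.714694406026, 'dist_coeffs': array([-0.03943069,  0.        ,  0.        ,  0.        ,  0.        ]), 'eye': array([ 224.02537354,  939.38989113, 1052.590085  ]), 'rotation': array([-0.1187259 ,  0.92084538, -0.36767164,  0.05258811])}
```

View pics/top0.png

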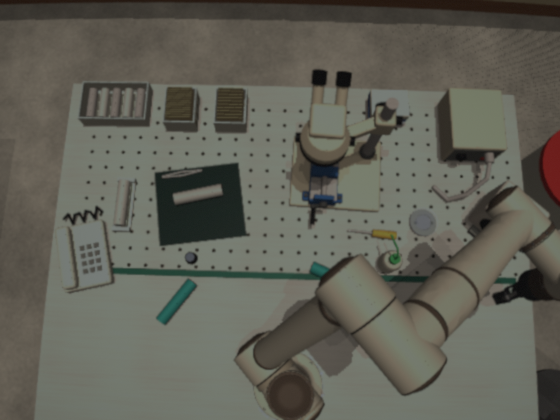

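View pics/side0.png

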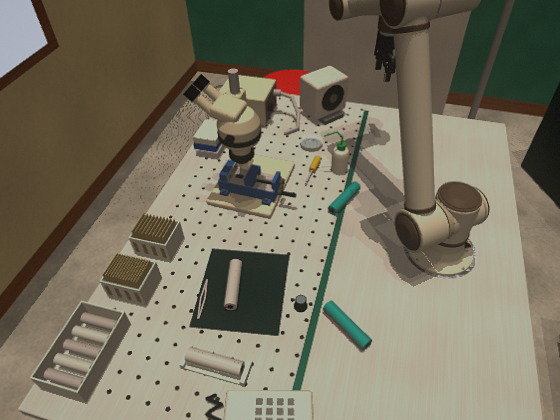

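The top view shows the roller at about (198,194) on the mat (centre 200,204), the vise at (323,180) and the crank near (313,212). The side view agrees: roller at (233,284), crank at (290,193). Next I'll measure them.

```bash
cat > h.py <<'E'
from station import r
import cv2,numpy as np
from scipy.spatial.transform import Rotation as R
def ray(m,px):
    K=np.array([[m["fx"],0,m["cx"]],[0,m["fy"],m["cy"]],[0,0,1]])
    u=cv2.undistortPoints(np.array(px,float).reshape(-1,1,2),K,np.array(m["dist_coeffs"])).reshape(-1,2)
    return R.from_quat(m["rotation"]).apply(np.c_[u,np.ones(len(u))])
def plane(m,px,z):
    d=ray(m,px); e=np.array(m["eye"]); return e+d*((z-e[2])/d[:,2])[:,None]
def proj(m,P):
    K=np.array([[m["fx"],0,m["cx"]],[0,m["fy"],m["cy"]],[0,0,1]])
    Ri=R.from_quat(m["rotation"]).inv(); c=Ri.apply(np.atleast_2d(P)-m["eye"])
    return cv2.projectPoints(c,np.zeros(3),np.zeros(3),K,np.array(m["dist_coeffs"]))[0].reshape(-1,2)
def two(m1,p1,m2,p2):
    a,b=ray(m1,p1)[0],ray(m2,p2)[0]
    A=[];y=[]
    for m,d in((m1,a),(m2,b)):
        d=d/np.linalg.norm(d);Q=np.eye(3)-np.outer(d,d);A.append(Q);y.append(Q@m["eye"])
    s=np.linalg.lstsq(np.vstack(A),np.hstack(y),rcond=None); return s[0],np.sqrt(s[1])if len(s[1]) else 0
def big(mask,k=1):
    n,l,s,c=cv2.connectedComponentsWithStats(mask.astype(np.uint8))
    o=np.argsort(-s[1:,4])[:k]+1
    return [(l==i).astype(np.uint8) for i in o]
def rect(mask):
    return cv2.minAreaRect(np.argwhere(mask)[:,::-1].astype(np.float32))
E
python3 - <<'E'
from h import *
np.set_printoptions(precision=1,suppress=True)
im=cv2.imread("pics/top0.png");m=r.camera_model("top")
sub=np.zeros(im.shape[:2],bool);sub[155:250,148:252]=1
hsv=cv2.cvtColor(im,cv2.COLOR_BGR2HSV)
dark=sub&(hsv[:,:,2]<75)
dm=big(dark)[0];rc=cv2.boxPoints(rect(dm));c=plane(m,rc,3);print("mat",c,c.mean(0))
rl=sub&(hsv[:,:,2]>120);rl[:,:172]=0;rl[:,:]&=True
s2=np.zeros_like(sub);s2[180:210,168:228]=1
rm=big(rl&s2)[0];q=rect(rm);print(q);b=plane(m,cv2.boxPoints(q),21);print("roller",b,b.mean(0))
s3=np.zeros_like(sub);s3[130:230,285:390]=1
bl=s3&(hsv[:,:,0]>95)&(hsv[:,:,0]<130)&(hsv[:,:,1]>90)
for k in big(bl,3):
    q=rect(k);print("blue",q,k.sum(),plane(m,cv2.boxPoints(q),95))
t=cv2.resize(im[120:240,280:400],None,fx=5,fy=5,interpolation=cv2.INTER_CUBIC)
si=cv2.imread("pics/side0.png")
s=cv2.resize(si[130:220,200:305],(700,600),interpolation=cv2.INTER_CUBIC)
cv2.imwrite("pics/c1.png",cv2.convertScaleAbs(t,alpha=1.6));cv2.imwrite("pics/c2.png",cv2.convertScaleAbs(s,alpha=1.4))
E
```

```text
mat [[643.5 449.8   3. ]
 [685.4 168.9   3. ]
 [438.9 130.2   3. ]
 [398.2 401.1   3. ]] [541.5 287.5   3. ]
((196.9199981689453, 193.05999755859375), (2.593839168548584, 44.900245666503906), 79.69515228271484)
roller [[553.1 362.4  21. ]
 [582.3 226.1  21. ]
 [574.1 224.2  21. ]
 [544.9 360.4  21. ]] [563.6 293.3  21. ]
blue ((324.10400390625, 170.94027709960938), (26.1419677734375, 10.776079177856445), 3.814074993133545) 266 [[ 606.7  -53.8   95. ]
 [ 640.3  -55.7   95. ]
 [ 637.  -133.6   95. ]
 [ 603.5 -131.4   95. ]]
blue ((321.2099914550781, 199.0299835205078), (37.75950241088867, 9.050968170166016), 8.130102157592773) 191 [[ 528.3  -28.7   95. ]
 [ 555.6  -32.1   95. ]
 [ 542.3 -142.3   95. ]
 [ 515.1 -138.4   95. ]]
blue ((339.0, 195.0), (2.0, 0.0), 180.0) 3 [[ 549.  -140.7   95. ]
 [ 549.  -140.7   95. ]
 [ 548.9 -134.8   95. ]
 [ 548.9 -134.8   95. ]]
```

View pics/c1.png

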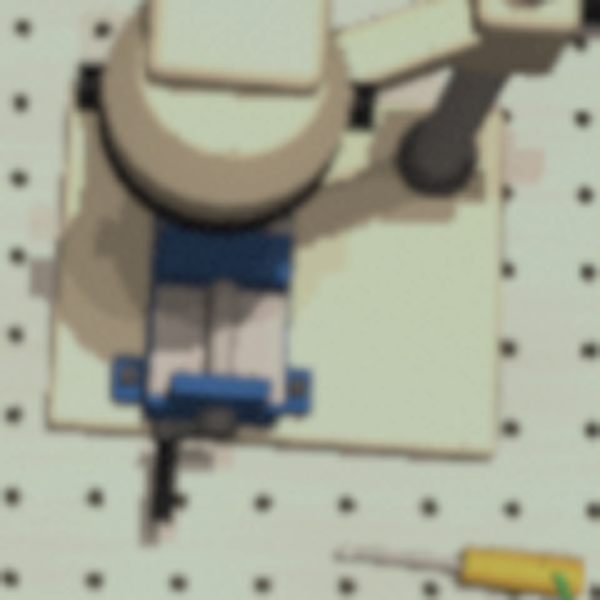

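View pics/c2.png

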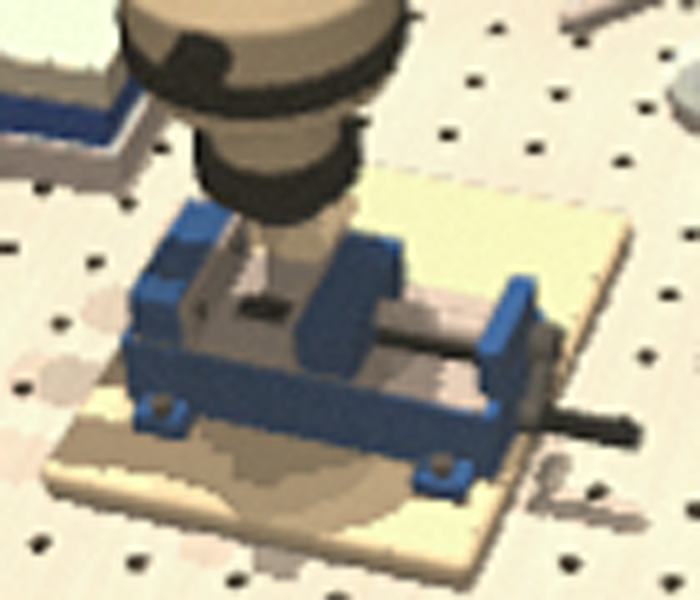

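The top crop gives the plate's front corners at (290,205.6) and (378,211), and the pin at about (312.5,217). In the side crop the pin is at about (289,193.6). Now the vise frame, crank angle, microscope position and roller angle.

Run:
```python
from h import *
np.set_printoptions(precision=1,suppress=True)
m=r.camera_model("top");s=r.camera_model("side")
A=plane(m,[[290.1,205.4],[378,210.8],[294.3,143],[380.2,145]],20);print("plate",A)
ex=A[1]-A[0];print("len",np.linalg.norm(ex));
S=plane(s,[[200+50/6.67,130+475/6.67],[200+465/6.67,130+585/6.67],[200+628/6.67,130+225/6.67]],20);print("side plate corners (far-left,near-left,near-right)",S)
L=A[0];
ex/=np.linalg.norm(ex);ey=np.array([-ex[1],ex[0],0])
O=L+100*ex+115*ey;print("bed",O[:2],"yaw x",np.degrees(np.arctan2(ex[1],ex[0])))
hub=O-155*ey;hub[2]=79;print("hub",hub)
p,e=two(m,[312.5,217],s,[289.2,193.6]);print("pin",p,e, "in vise",(p-hub)@ex,(p-hub)@ey,p[2]-79)
mb=plane(m,[[280+226/5,120+105/5]],238)[0];print("scope",mb,(mb-O)@ex,(mb-O)@ey)
# roller: side and top masks
for n,box in(("top",(165,240,178,212)),("side",(220,250,255,312))):
    im=cv2.imread(f"pics/{n}0.png");mm=r.camera_model(n);x0,x1,y0,y1=box
    h=cv2.cvtColor(im[y0:y1,x0:x1],cv2.COLOR_BGR2HSV)
    k=big(h[:,:,2]>85)[0];q=cv2.boxPoints(rect(k))+[x0,y0];b=plane(mm,q,21);print(n,rect(k),b,b.mean(0))
    print("reddish",((h[:,:,1]>110)&((h[:,:,0]<8)|(h[:,:,0]>172))&(h[:,:,2]>60)).sum())
```

```text
plate [[ 532.     3.5   20. ]
 [ 522.1 -267.9   20. ]
 [ 736.3   -6.    20. ]
 [ 737.7 -279.8   20. ]]
len 271.5608803958664
side plate corners (far-left,near-left,near-right) [[ 755.4    1.2   20. ]
 [ 533.2   21.8   20. ]
 [ 523.  -257.2   20. ]]
bed [ 643.3 -100.6] yaw x -92.08057761636762
hub [488.4 -95.   79. ]
pin [489.7 -63.   58.2] [1.3] in vise -32.02908808168658 0.15510438221590545 -20.829105304750854
scope [661.2 -82.5 238. ] -18.737669611606 17.23950731394537
top ((32.07692337036133, 15.384615898132324), (9.41357421875, 48.63679885864258), 78.69007110595703) [[560.1 370.1  21. ]
 [594.6 222.9  21. ]
 [565.  215.7  21. ]
 [530.8 362.2  21. ]] [562.6 292.7  21. ]
reddish 0
side ((12.611981391906738, 28.94894790649414), (12.627996444702148, 50.877262115478516), 7.495856761932373) [[560.5 374.5  21. ]
 [601.7 208.2  21. ]
 [563.8 204.7  21. ]
 [526.1 370.7  21. ]] [563.  289.5  21. ]
reddish 5
```

>>> {"method": "apply_moves", "body": {"commands": [[[0.012,0.0355,0,3.86],[0.012,0.0355,0,3.86],[0.012,0.0355,0,3.86],[0.012,0.0355,0,3.86],[0.012,0.0355,0,3.86],[0.012,0.0355,0,3.86],[0.012,0.0355,0,3.86],[0.012,0.0355,0,3.86],[0.012,0.0355,0,3.86],[0.012,0.0355,0,3.86],[0.012,0.0355,0,3.86],[0.012,0.0355,0,3.86],[0.012,0.0355,0,3.86],[0.012,0.0355,0,3.86],[0.012,0.0355,0,3.86],[0.012,0.0355,0,3.86],[0.012,0.0355,0,3.86],[0.012,0.0355,0,3.86],[0.012,0.0355,0,3.86],[0.012,0.0355,0,3.86]]], "fingers": 0}}

```text
t: 1.77
ee_pos: [513.3, 149.8, 231.0]
orientation: [0.785, -0.62, -0.0, 0.0]
wrist_force: [1.2, -0.6, 0.2]
grip_width: -0.2
grip_force: 0.0
```

>>> {"method": "apply_moves", "body": {"commands": [[[0.012,0.029,-0.02,0],[0.012,0.029,-0.02,0],[0.012,0.029,-0.02,0],[0.012,0.029,-0.02,0],[0.012,0.029,-0.02,0],[0,0,0,0],[0,0,0,0]]]}}

```text
t: 2.35
ee_pos: [572.5, 293.6, 128.1]
orientation: [0.784, -0.621, -0.001, 0.003]
wrist_force: [-0.5, -0.1, 0.3]
grip_width: 0.2
grip_force: 0.0
```

Run:
```python
from h import *
s=r.state();m=r.camera_model("wrist");im=r.camera("wrist");cv2.imwrite("pics/w1.png",im[:,:,::-1]);print(s["joint_pos"],m)
```

```text
[ 7.24656732e-01  5.01343520e-01 -7.57655802e-02 -3.62181181e-04
 -9.99302184e-01 -4.93612932e-01] {'fx': 305.78654401115364, 'fy': 305.78654401115364, 'cx': 282.202242409391, 'cy': 214.71835914242848, 'dist_coeffs': array([-0.03589497,  0.        ,  0.        ,  0.        ,  0.        ]), 'eye': array([592.49118173, 213.03095768, 271.19626515]), 'rotation': array([-0.1133708 ,  0.98035936,  0.15997781, -0.02120601])}
```

View pics/w1.png

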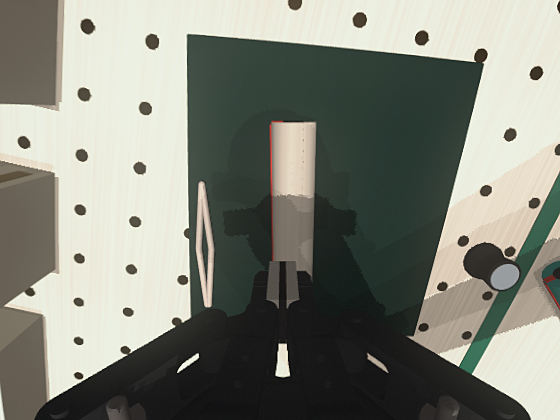

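Wrist view: the roller lies between columns 271 and 316, with its far end at row 122. The red line is at its left (away) edge, as expected. Going down to the roller's top.

>>> {"method": "apply_moves", "body": {"commands": [[[0,0,-0.028,0],[0,0,-0.028,0],[0,0,-0.02,0],[0,0,-0.008,0],[0,0,-0.002,0],[0,0,0,0],[0,0,0,0]]]}}

```text
t: 2.98
ee_pos: [574.5, 293.4, 47.4]
orientation: [0.783, -0.622, 0.001, -0.002]
wrist_force: [0.3, 0.0, 0.7]
grip_width: 0.1
grip_force: 0.0
```

Run:
```python
from h import *
np.set_printoptions(precision=1,suppress=True)
print(r.state()["ee_pos"],r.state()["wrist_force"])
m={'fx': 305.78654401115364, 'fy': 305.78654401115364, 'cx': 282.202242409391, 'cy': 214.71835914242848, 'dist_coeffs': np.array([-0.03589497,  0.        ,  0.        ,  0.        ,  0.        ]), 'eye': np.array([592.49118173, 213.03095768, 271.19626515]), 'rotation': np.array([-0.1133708 ,  0.98035936,  0.15997781, -0.02120601])}
print(plane(m,[[271,122],[316,122],[293.5,122],[293.5,200],[293.5,270]],39))
```

```text
[574.5 293.4  47.4] [0.3 0.  0.7]
[[597.7 221.1  39. ]
 [565.8 213.6  39. ]
 [581.7 217.4  39. ]
 [567.5 274.7  39. ]
 [552.6 335.   39. ]]
```

>>> {"method": "apply_moves", "body": {"commands": [[[0,0,-0.004,0],[0,0,-0.001,0],[0,0,-0.001,0],[0,0,-0.001,0],[0,0,0,0],[0,0,0,0]]]}}

```text
t: 3.48
ee_pos: [573.7, 293.2, 38.6]
orientation: [0.783, -0.621, 0.0, -0.0]
wrist_force: [0.5, 0.3, 0.6]
grip_width: 0.4
grip_force: 0.6
```

>>> {"method": "apply_moves", "body": {"commands": [[[0,0,-0.001,0],[0,0,0,0],[0,0,0,0]]]}}

```text
t: 3.73
ee_pos: [574.4, 293.4, 38.3]
orientation: [0.784, -0.621, 0.001, -0.001]
wrist_force: [1.7, -0.5, 5.0]
grip_width: 0.1
grip_force: 2.5
```

>>> {"method": "apply_moves", "body": {"commands": [[[-0.0025,-0.0006,0,0],[-0.0025,-0.0006,0,0],[-0.0025,-0.0006,0,0],[-0.0025,-0.0006,0,0],[-0.0025,-0.0006,0,0],[-0.0025,-0.0006,0,0],[-0.0025,-0.0006,0,0],[-0.0025,-0.0006,0,0],[0,0,0,0],[0,0,0,0]]]}}

```text
t: 4.57
ee_pos: [554.2, 288.5, 39.0]
orientation: [0.784, -0.621, 0.001, -0.001]
wrist_force: [-0.4, -0.7, 8.1]
grip_width: -0.0
grip_force: 4.2
```

```bash
cat > line.py <<'E'
from h import *
# red-line angle: per red pixel, cast ray onto cylinder (axis through C, dir a, radius 18)
def angle(name,tag,y=(0,420),x=(0,560)):
    m=r.camera_model(name);im=r.camera(name)[:,:,::-1].copy();cv2.imwrite(f"pics/{tag}.png",im)
    h=cv2.cvtColor(im,cv2.COLOR_BGR2HSV)
    red=(h[:,:,1]>110)&((h[:,:,0]<8)|(h[:,:,0]>172))&(h[:,:,2]>50)
    w=np.zeros_like(red);w[y[0]:y[1],x[0]:x[1]]=1
    return m,im,h,red&w
E
python3 - <<'E'
from line import *
np.set_printoptions(precision=1,suppress=True)
m,im,h,red=angle("wrist","w2",x=(180,400))
v=h[:,:,2];g=(h[:,:,1]<70)
for y in range(0,420,15):
    x=np.flatnonzero(red[y]);b=np.flatnonzero(((v[y]>110)&g[y])[230:360])+230
    if len(x) : print(y,x.min(),x.max(),b.min() if len(b) else 0,b.max() if len(b) else 0)
print(r.state()["ee_pos"],r.state()["wrist_force"],m["eye"])
E
```

```text
135 246 251 252 317
150 247 251 252 316
165 248 252 253 316
180 248 252 253 316
195 249 253 254 315
210 249 253 255 315
225 250 254 255 314
240 251 254 257 310
255 251 255 258 309
270 252 256 258 307
[554.3 288.6  39. ] [ 0.6 -1.1  8.1] [573.2 207.4 181.8]
```

View pics/w2.png

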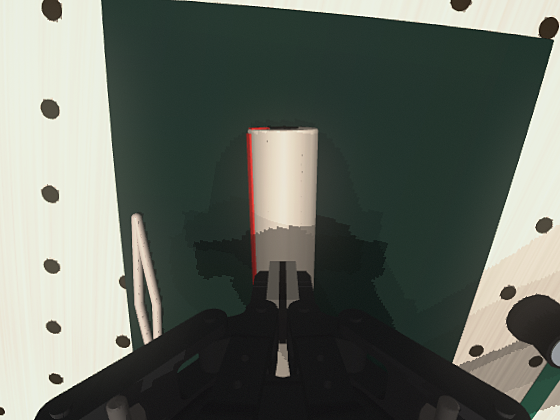

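```bash
cat >> line.py <<'E'
def redangle(m,rows,h,red,x0,x1,zc=21,vmin=60):
    """rows -> axis points & line angle (deg from up, + = away from robot (+x world))"""
    out=[];P=[]
    for y in rows:
        xs=np.flatnonzero(red[y]);ok=np.flatnonzero((red[y]|((h[y,:,2]>vmin)&(h[y,:,1]<90)))[x0:x1])+x0
        if len(xs)<2: continue
        l,c,q=ray(m,[[ok.min()-.5,y],[xs.mean(),y],[ok.max()+.5,y]])
        P.append((y,l,c,q))
    a=np.array([.24,-.971,0])
    for _ in range(3):
        A=[]
        n=np.cross([0,0,1],a)           # horizontal normal
        n=n*np.sign(n[0])
        for y,l,c,q in P:
            u=[np.array([d@n,d[2]]) for d in(l,q)]; b=sum(k/np.linalg.norm(k) for k in u)
            # point in plane (n,z)
            e=np.array([m["eye"]@n,m["eye"][2]]); t=(zc-e[1])/b[1]
            nn=(e+b*t)[0]
            # along-axis coordinate, from centre ray
            d=c; s=(m["eye"]+d*((zc+18-m["eye"][2])/d[2]))@a
            A.append(nn*n+s*a)
        A=np.array(A); f=np.linalg.svd(A-A.mean(0))[2][0]; a=f*np.sign(f@a); a[2]=0;a/=np.linalg.norm(a)
    C=A.mean(0);n=np.cross([0,0,1],a);n*=np.sign(n[0])
    for y,l,c,q in P:
        o=np.array([(m["eye"]-C)@n,m["eye"][2]-zc]);d=np.array([c@n,c[2]])
        A2=d@d;B=o@d;D=B*B-A2*(o@o-18**2)
        t=(-B-np.sqrt(max(D,0)))/A2;p=o+t*d;out.append(np.degrees(np.arctan2(p[0],p[1])))
    return C,a,np.array(out)
E
python3 - <<'E'
from line import *
np.set_printoptions(precision=2,suppress=True)
m=r.camera_model("wrist");im=cv2.imread("pics/w2.png")
h=cv2.cvtColor(im,cv2.COLOR_BGR2HSV)
red=(h[:,:,1]>110)&((h[:,:,0]<8)|(h[:,:,0]>172))&(h[:,:,2]>50)
red[:,:240]=0;red[:,325:]=0
C,a,o=redangle(m,range(140,250,10),h,red,235,330)
print(C,a,o)
for y in range(130,250,20): print([tuple(h[y,x]) for x in (312,314,316,318,320)])
E
```

```text
[565.34 242.85   0.  ] [ 0.23 -0.97  0.  ] [64.79 64.23 63.68 63.14 64.99 64.44 63.91 65.95 62.89 64.88 64.37]
[(np.uint8(16), np.uint8(42), np.uint8(198)), (np.uint8(16), np.uint8(44), np.uint8(193)), (np.uint8(15), np.uint8(44), np.uint8(172)), (np.uint8(60), np.uint8(25), np.uint8(71)), (np.uint8(73), np.uint8(53), np.uint8(58))]
[(np.uint8(15), np.uint8(43), np.uint8(182)), (np.uint8(17), np.uint8(42), np.uint8(163)), (np.uint8(15), np.uint8(42), np.uint8(145)), (np.uint8(75), np.uint8(53), np.uint8(48)), (np.uint8(71), np.uint8(37), np.uint8(55))]
[(np.uint8(17), np.uint8(42), np.uint8(176)), (np.uint8(17), np.uint8(40), np.uint8(159)), (np.uint8(16), np.uint8(43), np.uint8(132)), (np.uint8(68), np.uint8(36), np.uint8(56)), (np.uint8(64), np.uint8(31), np.uint8(58))]
[(np.uint8(17), np.uint8(40), np.uint8(171)), (np.uint8(16), np.uint8(43), np.uint8(155)), (np.uint8(25), np.uint8(31), np.uint8(100)), (np.uint8(70), np.uint8(27), np.uint8(56)), (np.uint8(64), np.uint8(31), np.uint8(58))]
[(np.uint8(15), np.uint8(43), np.uint8(165)), (np.uint8(16), np.uint8(42), np.uint8(152)), (np.uint8(75), np.uint8(52), np.uint8(49)), (np.uint8(68), np.uint8(36), np.uint8(57)), (np.uint8(65), np.uint8(27), np.uint8(56))]
[(np.uint8(17), np.uint8(42), np.uint8(121)), (np.uint8(18), np.uint8(40), np.uint8(108)), (np.uint8(45), np.uint8(26), np.uint8(39)), (np.uint8(53), np.uint8(24), np.uint8(42)), (np.uint8(45), np.uint8(24), np.uint8(43))]
```

>>> {"method": "apply_moves", "body": {"commands": [[[-0.0025,-0.0006,0.0004,0],[-0.0025,-0.0006,0,0],[-0.0025,-0.0006,0,0],[-0.0025,-0.0006,0,0],[-0.0025,-0.0006,0,0],[-0.0025,-0.0006,0,0],[-0.0025,-0.0006,0,0],[-0.0025,-0.0006,0,0],[0,0,0,0],[0,0,0,0],[0,0,0.005,0],[0,0,0.005,0],[0.0097,0.0024,0,0],[0.0097,0.0024,0,0],[0,0,-0.005,0],[0,0,-0.003,0],[0,0,-0.001,0],[0,0,0,0],[0,0,0,0]]]}}

```text
t: 6.2
ee_pos: [552.4, 288.0, 38.7]
orientation: [0.783, -0.622, -0.0, 0.0]
wrist_force: [1.0, 0.6, 2.1]
grip_width: 0.2
grip_force: 1.0
```

```bash
cat > chk.py <<'E'
from line import *
import sys
np.set_printoptions(precision=2,suppress=True)
m,im,h,red=angle("wrist",sys.argv[1],y=(100,260),x=(220,345))
n=red.sum(1);rows=[y for y in range(135,250,8) if n[y]>2]
C,a,o=redangle(m,rows,h,red,222,345)
print(C,a,o.mean(),o.std(),len(o),r.state()["ee_pos"],r.state()["wrist_force"])
E
python3 chk.py w3
```

```text
[553.76 240.66   0.  ] [ 0.22 -0.97  0.  ] 34.739262394084676 0.708224398503769 15 [552.42 288.    38.7 ] [-0.1   0.13  2.34]
```

>>> {"method": "apply_moves", "body": {"commands": [[[0,0,-0.0006,0],[0,0,0,0],[-0.0024,-0.0006,0,0],[-0.0024,-0.0006,0,0],[-0.0024,-0.0006,0,0],[-0.0024,-0.0006,0,0],[-0.0024,-0.0006,0,0],[-0.0024,-0.0006,0,0],[-0.0024,-0.0006,0,0],[-0.0024,-0.0006,0,0],[-0.002,-0.0005,0,0],[0,0,0,0],[0,0,0,0]]]}}

```text
t: 7.33
ee_pos: [531.8, 283.0, 39.0]
orientation: [0.784, -0.621, 0.0, -0.0]
wrist_force: [-0.1, -1.4, 5.8]
grip_width: 0.2
grip_force: 3.2
```

```bash
python3 chk.py w4
```

```text
[543.68 238.21   0.  ] [ 0.24 -0.97  0.  ] 0.08677020001399748 0.4441015619296455 15 [531.79 283.02  39.01] [ 0.41 -0.91  6.59]
```

>>> {"method": "apply_moves", "body": {"commands": [[[0,0,0.01,0],[0,0,0.02,6],[0,0,0.02,7],[0,0,0.02,7],[0,0.005,0.02,7],[-0.001,0.005,0,7],[-0.001,0.005,0,7],[-0.001,0.005,0,7],[-0.001,0.005,0,7],[-0.001,0.005,0,7],[-0.001,0.005,0,7],[-0.001,0.005,0,7],[-0.001,0.005,0,7],[-0.002,0.004,0,7],[-0.001,0.004,0,7],[-0.001,0.004,0,7],[-0.001,0.004,0,7],[-0.001,0.004,0,7],[-0.001,0.004,0,7],[-0.001,0.004,0,7]]], "fingers": 1}}

```text
t: 9.05
ee_pos: [514.8, 355.9, 127.7]
orientation: [0.885, 0.465, -0.001, -0.0]
wrist_force: [-0.2, -0.4, -0.8]
grip_width: 85.6
grip_force: 0.0
```

>>> {"method": "apply_moves", "body": {"commands": [[[0,0,0,7],[0,0,0,7],[0,0,0,7],[0,0,0,7],[0,0,0,7],[0,0,0,7],[0,0,0,6],[0,0,0,0],[0,0,0,0]]]}}

```text
t: 9.8
ee_pos: [515.1, 355.7, 127.8]
orientation: [0.623, 0.782, -0.0, -0.0]
wrist_force: [-0.1, 0.4, -0.8]
grip_width: 85.6
grip_force: 0.0
```

Run:
```python
from h import *
s=r.state();print(s["ee_pos"],s["joint_pos"],r.camera_model("wrist")["eye"])
a=cv2.imwrite
im=r.camera("side")[:,:,::-1];t=r.camera("top")[:,:,::-1];w=r.camera("wrist")[:,:,::-1]
cv2.imwrite("pics/s5.png",im);cv2.imwrite("pics/t5.png",t);cv2.imwrite("pics/w5.png",w)
v=np.hstack([cv2.resize(im,(400,300)),cv2.resize(w,(400,300))])
v=np.vstack([v,np.hstack([cv2.resize(im[60:270,190:470],(400,300)),cv2.resize(t,(400,300))])])
cv2.imwrite("pics/m5.png",v)
m=r.camera_model("side");e=s["ee_pos"]
print(proj(m,[e,e+[0,0,100],e+[0,0,174],e+[0,0,250]]))
```

```text
[515.09972538 355.7438941  127.80241088] [ 8.62279742e-01  4.72976460e-01 -1.26251676e-01 -6.33205935e-04
 -9.72511457e-01  2.50617892e+00] [497.21458459 435.21829803 270.68867164]
[[237.68754816 283.51563472]
 [233.87659147 259.14238949]
 [230.70347259 238.77633262]
 [227.07486379 215.40584057]]
```

View pics/m5.png

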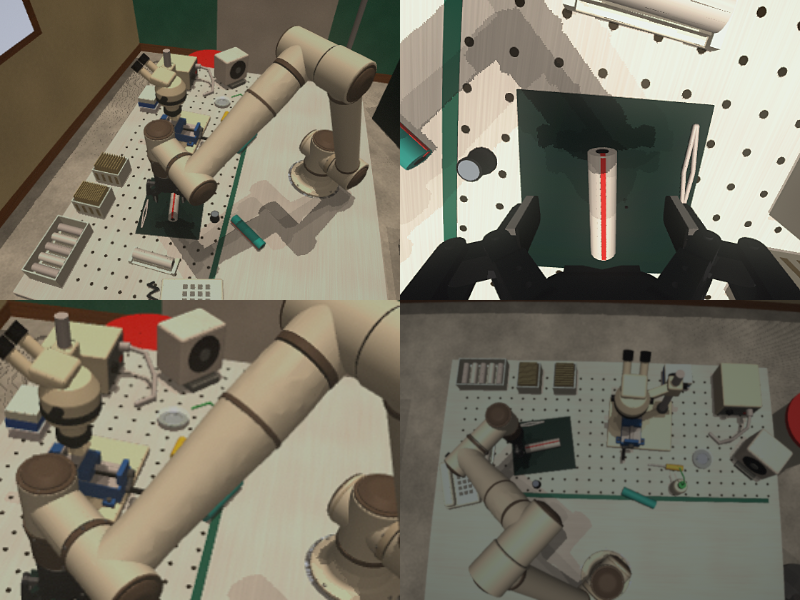

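Red line exactly on top, and the roller is undisturbed. A vertical tool holding the roller's end would hit the microscope body, and the rows have no tilt. I'll check in free space how the arm behaves at the edge of its reach, where poses are only approached.

>>> {"method": "apply_moves", "body": {"commands": [[[0,0,0.035,0],[0,0,0.035,0],[0.027,0.019,0.035,0],[0.027,0.019,0.035,0],[0.027,0.019,0.0,0],[0.027,0.019,0,0],[0.027,0.019,0,0],[0.027,0.019,0,0],[0.027,0.019,0,0],[0.027,0.019,0,0],[0.027,0.019,0,0],[0.027,0.019,0,0]]]}}

```text
t: 10.95
ee_pos: [754.4, 524.5, 255.3]
orientation: [0.622, 0.783, 0.005, 0.002]
wrist_force: [1.9, 0.8, 0.6]
grip_width: 85.4
grip_force: 0.0
```

```bash
python3 -c "
from station import r
s=r.state();print(s['ee_pos'],s['orientation'],s['joint_pos'])"
```

```text
[754.44890095 524.51984792 255.28247351] [0.62216774 0.78286383 0.00528501 0.00189626] [ 0.78315604  1.08708614  1.39850249  0.00266156 -1.87127337  2.5869924 ]
```

>>> {"method": "apply_moves", "body": {"commands": [[[0.02,0.014,0,0],[0.02,0.014,0,0],[0.02,0.014,0,0],[0.02,0.014,0,0]]]}}

```text
t: 11.28
ee_pos: [778.2, 541.6, 230.7]
orientation: [0.621, 0.783, 0.034, 0.012]
wrist_force: [0.1, -0.1, 0.9]
grip_width: 85.7
grip_force: 0.0
```

```bash
python3 -c "
from station import r
s=r.state();print(s['ee_pos'],s['orientation'],s['joint_pos'])"
```

```text
[778.18802084 541.57493792 230.68929983] [0.62131009 0.78272921 0.0340662  0.0121756 ] [ 0.78249335  1.12147504  1.40773428  0.01657963 -1.78649007  2.59214974]
```

>>> {"method": "apply_moves", "body": {"commands": [[[0.02,0.014,0,0],[0.02,0.014,0,0],[0.02,0.014,0,0],[0.02,0.014,0,0]]]}}

```text
t: 11.62
ee_pos: [800.5, 557.5, 202.0]
orientation: [0.62, 0.782, 0.059, 0.021]
wrist_force: [-0.3, -0.9, 0.2]
grip_width: 85.3
grip_force: 0.0
```

>>> {"method": "apply_moves", "body": {"commands": [[[-0.025,-0.018,0,0],[-0.025,-0.018,0,0],[-0.025,-0.018,0,0],[-0.025,-0.018,0,0],[0,0,0,0]]]}}

```text
t: 12.03
ee_pos: [719.2, 499.3, 199.8]
orientation: [0.62, 0.782, 0.051, 0.02]
wrist_force: [0.7, 1.6, -0.4]
grip_width: 85.2
grip_force: 0.0
```

Poses past the reach limit give a tilt that stays, and turns about world z carry it along. So I can build the lean the task asks for. First I'll turn the tool so the lean lies along its own x.

>>> {"method": "apply_moves", "body": {"commands": [[[0,0,0.01,-7.1],[0,0,0.01,-7.1],[0,0,0.01,-7.1],[0,0,0.01,-7.1],[0,0,0.01,-7.1],[0,0,0.01,-7.1],[0,0,0.01,-7.1],[0,0,0.01,-7.1],[0,0,0.01,-7.1],[0,0,0.01,-7.1],[0,0,0.01,-7.1],[0.02,0.014,0.03,0],[0.02,0.014,0.03,0],[0.02,0.014,0.03,0],[0.02,0.014,0.03,0]]]}}

```text
t: 13.28
ee_pos: [730.2, 503.7, 375.7]
orientation: [0.973, 0.218, 0.069, 0.041]
wrist_force: [-0.1, -0.5, 0.7]
grip_width: 85.4
grip_force: 0.0
```

```bash
cat > st.py <<'E'
from h import *
np.set_printoptions(precision=3,suppress=True)
s=r.state();M=R.from_quat(s['orientation']).as_matrix()
yaw=lambda v:np.degrees(np.arctan2(v[1],v[0]))
z=M[:,2];print("t",s["t"],s['ee_pos'],s['joint_pos'],"\ntilt",np.degrees(np.arccos(-z[2])),"az",yaw(z),"toolx az",yaw(M[:,0]),"y az",yaw(M[:,1]),"y elev",np.degrees(np.arcsin(M[2,1])),"F",s["wrist_force"])
E
python3 st.py
```

```text
t 13.2833 [730.239 503.714 375.683] [ 0.833  0.984  1.407  0.156 -1.924  1.239] 
tilt 9.206209988702982 az -18.32525818655041 toolx az 25.68555788894373 y az -65.05640962714376 y elev 6.339023568385478 F [-0.122 -0.523  0.721]
```

>>> {"method": "apply_moves", "body": {"commands": [[[0.02,0.014,0.03,0],[0.02,0.014,0.03,0],[0.02,0.014,0.03,0],[0.02,0.014,0.03,0],[0.02,0.014,0.03,0],[0.02,0.014,0.03,0],[0.02,0.014,0.03,0],[0.02,0.014,0.03,0]]]}}

```text
t: 13.95
ee_pos: [728.1, 493.5, 477.7]
orientation: [0.963, 0.222, 0.155, 0.016]
wrist_force: [0.0, 0.4, -0.3]
grip_width: 85.5
grip_force: 0.0
```

```bash
python3 st.py
```

```text
t 13.95 [728.065 493.475 477.657] [ 0.844  0.881  1.407  0.212 -1.852  1.263] 
tilt 17.895536400071315 az 7.20193176154419 toolx az 26.811596585704258 y az -64.9166148044276 y elev 5.662232066117658 F [ 0.036  0.44  -0.344]
```

>>> {"method": "apply_moves", "body": {"commands": [[[0,0,0,-7],[0,0,0,-7],[0.02,0.013,0.03,0],[0.02,0.013,0.03,0],[0.02,0.013,0.03,0],[0.02,0.013,0.03,0],[0.02,0.013,0.03,0],[0.02,0.013,0.03,0],[0.02,0.013,0.03,0],[0.02,0.013,0.03,0],[0.02,0.013,0.03,0],[0.02,0.013,0.03,0],[0.02,0.013,0.03,0],[0.02,0.013,0.03,0],[0.02,0.013,0.03,0]]]}}

```text
t: 15.2
ee_pos: [742.1, 473.4, 601.8]
orientation: [0.949, 0.112, 0.292, -0.02]
wrist_force: [-0.2, -0.2, 0.3]
grip_width: 85.1
grip_force: 0.0
```

```bash
python3 st.py
```

```text
t 15.2 [742.051 473.419 601.831] [ 0.86   0.79   1.407  0.361 -1.693  1.082] 
tilt 34.08942274057708 az 10.628612422744443 toolx az 14.088211835696363 y az -76.99707509906433 y elev 1.606010634336881 F [-0.188 -0.236  0.269]
```

Lean is 34 degrees along the tool's x, as needed. I'll check whether the wrist camera has a body that could touch the microscope.

Run:
```python
from h import *
m=r.camera_model("side");print(proj(m,[[497.2,435.2,270.7]]))
mt=r.camera_model("top");print(proj(mt,[[497.2,435.2,270.7]]))
u,v=proj(m,[[497.2,435.2,270.7]])[0].astype(int)
im=cv2.imread("pics/s5.png")[v-45:v+60,u-70:u+70]
t=proj(mt,[[497.2,435.2,270.7]])[0].astype(int);tm=cv2.imread("pics/t5.png")[t[1]-52:t[1]+53,t[0]-70:t[0]+70]
cv2.imwrite("pics/cam.png",cv2.convertScaleAbs(np.hstack([cv2.resize(i,(400,300),interpolation=cv2.INTER_CUBIC) for i in(im,tm)]),alpha=1.8))
```

```text
[[227.4677563  276.88118353]]
[[127.03609905 191.33912604]]
```

View pics/cam.png

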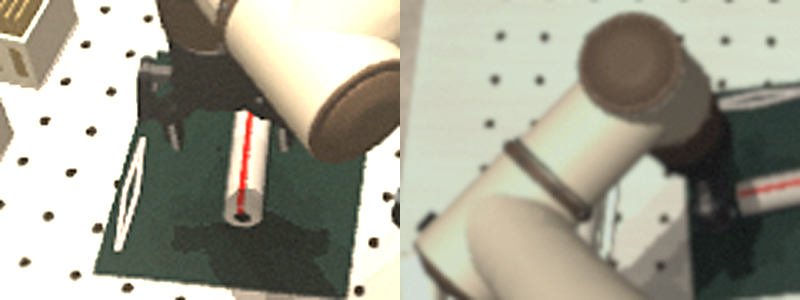

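No camera body is visible at its projected position, so that's clear. Turning along the roller and heading to its near (mat +y) end.

>>> {"method": "apply_moves", "body": {"commands": [[[-0.0124,-0.0075,-0.026,-5],[-0.0124,-0.0075,-0.026,-5],[-0.0124,-0.0075,-0.026,-5],[-0.0124,-0.0075,-0.026,-5],[-0.0124,-0.0075,-0.026,-5],[-0.0124,-0.0075,-0.026,-5],[-0.0124,-0.0075,-0.026,-5],[-0.0124,-0.0075,-0.026,-5],[-0.0124,-0.0075,-0.026,-5],[-0.0124,-0.0075,-0.026,-5],[-0.0124,-0.0075,-0.026,-5],[-0.0124,-0.0075,-0.026,-5],[-0.0124,-0.0075,-0.026,-5],[-0.0124,-0.0075,-0.026,-5],[-0.0124,-0.0075,-0.026,-5],[-0.0124,-0.0075,-0.026,-5],[-0.0124,-0.0075,-0.026,-5],[-0.0124,-0.0075,-0.026,-5],[0,0,0,0]]]}}

```text
t: 16.78
ee_pos: [533.8, 347.6, 160.5]
orientation: [0.776, -0.559, 0.226, 0.187]
wrist_force: [-0.6, -0.6, -1.6]
grip_width: 85.1
grip_force: 0.0
```

```bash
python3 st.py
```

```text
t 16.7833 [533.768 347.558 160.461] [ 1.009  0.612 -0.077  0.434 -1.339 -0.887] 
tilt 34.14973098835258 az -75.37155659355085 toolx az -70.69931563098189 y az -162.1678738823776 y elev 2.170942320794632 F [-0.62  -0.646 -1.58 ]
```

>>> {"method": "apply_moves", "body": {"commands": [[[-0.0048,-0.0035,-0.02,-2],[-0.0048,-0.0035,-0.025,-2],[-0.0048,-0.0035,-0.025,0],[0,0,-0.025,0],[0,0,-0.02,0],[0,0,0,0],[0,0,0,0]]]}}

```text
t: 17.37
ee_pos: [522.4, 339.8, 51.4]
orientation: [0.757, -0.585, 0.221, 0.19]
wrist_force: [0.3, -0.4, 0.6]
grip_width: 85.6
grip_force: 0.0
```

```bash
cat > chk2.py <<'E'
from line import *
import sys
np.set_printoptions(precision=1,suppress=True)
m=r.camera_model("wrist");im=r.camera("wrist")[:,:,::-1].copy();cv2.imwrite(f"pics/{sys.argv[1]}.png",im)
h=cv2.cvtColor(im,cv2.COLOR_BGR2HSV);red=(h[:,:,1]>110)&((h[:,:,0]<8)|(h[:,:,0]>172))&(h[:,:,2]>50)
k=big(red)[0];p=np.argwhere(k)[:,::-1].astype(float);z=float(sys.argv[2])
P=plane(m,p,z);c=P.mean(0);a=np.linalg.svd((P-c)[:,:2],full_matrices=False)[2][0];a*=-np.sign(a[1])
s=(P-c)[:,:2]@a;print("n",len(p),"mean",c,"az",np.degrees(np.arctan2(a[1],a[0])),"ends",c[:2]+a*s.min(),c[:2]+a*s.max(),"px",p.min(0),p.max(0))
E
python3 st.py; python3 chk2.py w6 39
```

```text
t 17.3667 [522.359 339.841  51.433] [ 1.007  0.716 -0.184  0.436 -1.159 -1.029] 
tilt 33.91623197198133 az -78.30826560542815 toolx az -74.7562023528913 y az -165.86046025095072 y elev 1.6449110348309293 F [ 0.332 -0.351  0.609]
n 2191 mean [532.8 290.2  39. ] az -76.45834743896768 ends [517.4 354.4] [551.5 212.5] px [279.  84.] [290. 307.]
```

>>> {"method": "apply_moves", "body": {"commands": [[[-0.001,-0.0015,-0.015,0],[0,0,-0.015,0],[0,0,-0.008,0],[0,0,-0.002,0],[0,0,0,0],[0,0,0,0]]]}}

```text
t: 17.92
ee_pos: [521.3, 338.7, 12.0]
orientation: [0.757, -0.586, 0.221, 0.189]
wrist_force: [0.5, 0.1, 0.3]
grip_width: 85.3
grip_force: 0.0
```

>>> {"method": "apply_moves", "body": {"commands": [[[0,0,0,0],[0,0,0,0],[0,0,0,0],[0,0,0,0],[0,0,0,0],[0,0,0,0],[0,0,0,0],[0,0,0,0]]], "fingers": 0, "squeeze": 80}}

```text
t: 18.58
ee_pos: [520.7, 338.2, 11.5]
orientation: [0.756, -0.586, 0.221, 0.19]
wrist_force: [-1.3, 0.2, 5.6]
grip_width: 33.8
grip_force: 79.5
```

```bash
python3 chk2.py w7 39; python3 st.py
python3 - <<'E'
from line import *
m=r.camera_model("wrist");im=cv2.imread("pics/w7.png");h=cv2.cvtColor(im,cv2.COLOR_BGR2HSV)
red=(h[:,:,1]>110)&((h[:,:,0]<8)|(h[:,:,0]>172))&(h[:,:,2]>50)
ys=np.flatnonzero(red.sum(1)>2);rows=range(ys.min()+8,ys.min()+90,8)
C,a,o=redangle(m,rows,h,red,220,350);print(C,a,o)
E
```

```text
n 3393 mean [532.8 292.8  39. ] az -76.62532278367057 ends [518.1 354.3] [552.  211.8] px [275.  37.] [290. 312.]
t 18.6333 [520.729 338.157  11.492] [ 1.006  0.762 -0.215  0.452 -1.089 -1.067] 
tilt 33.89925510233672 az -78.39727834966102 toolx az -74.89679952981496 y az -165.98410791586423 y elev 1.620625993335664 F [-2.363  0.915  6.094]
[543.4931572  240.93144186   0.        ] [ 0.25454502 -0.96706093  0.        ] [3.77051679 2.26840053 4.26331801 4.50218393 4.73628635 4.9658071
 5.1909185  5.4117841  5.62855917 6.65808547 6.86053279]
```

>>> {"method": "apply_moves", "body": {"commands": [[[0,0,0.002,0],[0,0,0.004,0],[0,0,0.008,0],[0,0,0.012,0],[0,0,0.015,0],[0,0,0.015,0],[0,0,0.015,0],[0,0,0.015,0],[0,0,0.015,0],[0,0,0.01,0],[0,0,0.005,0],[0,0,0,0]]]}}

```text
t: 19.63
ee_pos: [520.9, 338.3, 128.2]
orientation: [0.756, -0.586, 0.221, 0.189]
wrist_force: [0.2, 0.8, -4.1]
grip_width: 34.0
grip_force: 79.8
```

>>> {"method": "apply_moves", "body": {"commands": [[[0.006,-0.008,0,-0.6],[0.011,-0.0155,0,-1.1],[0.011,-0.0155,0,-1.1],[0.011,-0.0155,0,-1.1],[0.011,-0.0155,0,-1.1],[0.011,-0.0155,0,-1.1],[0.011,-0.0155,0,-1.1],[0.011,-0.0155,0,-1.1],[0.011,-0.0155,0,-1.1],[0.011,-0.0155,0,-1.1],[0.011,-0.0155,0,-1.1],[0.011,-0.0155,0,-1.1],[0.011,-0.0155,0,-1.1],[0.011,-0.0155,0,-1.1],[0.011,-0.0155,0,-1.1],[0.006,-0.008,0,-0.6],[0,0,0,0],[0,0,0,0]]]}}

```text
t: 21.13
ee_pos: [686.3, 103.8, 125.5]
orientation: [-0.663, 0.689, -0.191, -0.221]
wrist_force: [-0.4, -0.2, -3.7]
grip_width: 33.8
grip_force: 79.9
```

```bash
python3 st.py; python3 chk2.py w8 156
python3 - <<'E'
from h import *
w=cv2.imread("pics/w8.png");t=r.camera("top")[:,:,::-1].copy();cv2.imwrite("pics/t8.png",t);s=r.camera("side")[:,:,::-1].copy();cv2.imwrite("pics/s8.png",s)
v=np.hstack([cv2.resize(w,(480,360)),cv2.resize(s[100:240,190:330],(320,320))[:,:320] if 0 else cv2.resize(s[90:240,180:313],(320,360))])
cv2.imwrite("pics/m8.png",v)
E
```

```text
t 21.1333 [686.274 103.83  125.525] [ 0.556  0.711  0.008  0.482 -1.288 -0.83 ] 
tilt 33.95187349600755 az -95.31984872999907 toolx az -91.49864004772091 y az 177.3115092364042 y elev 1.7704728965753218 F [-0.413 -0.15  -3.67 ]
n 3387 mean [685.3  58.2 156. ] az -93.28623575244453 ends [688.8 119.6] [680.6 -22.3] px [275.  38.] [289. 311.]
```

View pics/m8.png

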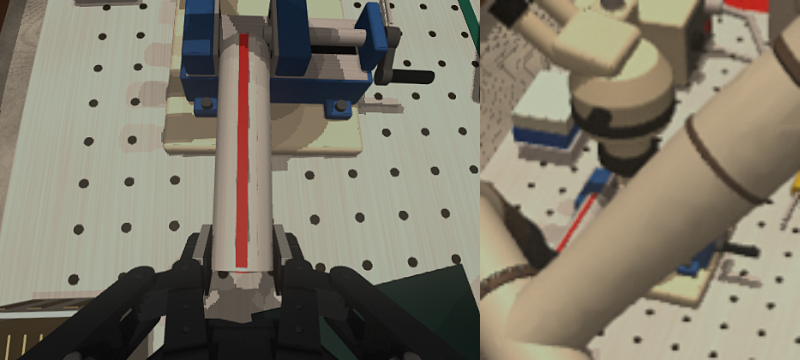

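Wrist view, in full-frame pixels: the roller is in hand with its red line up, the fixed jaw's inner edge is at about column 248, the moving jaw's edge at about 322, and the plate's near edge at about row 177. Measuring the vise from this.

Run:
```python
from line import *
np.set_printoptions(precision=1,suppress=True)
m=r.camera_model("wrist");im=cv2.imread("pics/w8.png");h=cv2.cvtColor(im,cv2.COLOR_BGR2HSV)
bl=(h[:,:,0]>95)&(h[:,:,0]<130)&(h[:,:,1]>90)
def runs(v):
    d=np.flatnonzero(np.diff(np.r_[0,v.astype(int),0]));return [(a,b-1) for a,b in zip(d[::2],d[1::2]) if b-a>4]
for y in range(0,125,8): print(y,runs(bl[y]))
for y in(60,70,76,80,84):
    rr=runs(bl[y])
print("plate z20",plane(m,[[192.5,173],[421,174]],20))
print("jaw bottom z65",plane(m,[[248.5,82],[323,84]],65))
ys=np.flatnonzero(((h[:,:,1]>110)&((h[:,:,0]<8)|(h[:,:,0]>172))&(h[:,:,2]>50)).sum(1)>2)
red=(h[:,:,1]>110)&((h[:,:,0]<8)|(h[:,:,0]>172))&(h[:,:,2]>50)
for vm in(60,100):
    C,a,o=redangle(m,range(140,240,10),h,red,240,330,zc=138,vmin=vm);print(C,a,o)
for y in(150,200,240): print(y,[int(x) for x in h[y,246:330:2,2]])
```

```text
0 [(np.int64(217), np.int64(250)), (np.int64(322), np.int64(356))]
8 [(np.int64(216), np.int64(249)), (np.int64(323), np.int64(357)), (np.int64(425), np.int64(442))]
16 [(np.int64(216), np.int64(249)), (np.int64(323), np.int64(357)), (np.int64(421), np.int64(444))]
24 [(np.int64(215), np.int64(249)), (np.int64(324), np.int64(358)), (np.int64(417), np.int64(445))]
32 [(np.int64(214), np.int64(248)), (np.int64(324), np.int64(359)), (np.int64(414), np.int64(448))]
40 [(np.int64(214), np.int64(248)), (np.int64(325), np.int64(360)), (np.int64(428), np.int64(449))]
48 [(np.int64(213), np.int64(248)), (np.int64(325), np.int64(361)), (np.int64(426), np.int64(451))]
56 [(np.int64(213), np.int64(247)), (np.int64(326), np.int64(362)), (np.int64(418), np.int64(452))]
64 [(np.int64(213), np.int64(247)), (np.int64(326), np.int64(362)), (np.int64(419), np.int64(447))]
72 [(np.int64(212), np.int64(248)), (np.int64(325), np.int64(360)), (np.int64(420), np.int64(441))]
80 [(np.int64(211), np.int64(216)), (np.int64(223), np.int64(249)), (np.int64(323), np.int64(357)), (np.int64(422), np.int64(435))]
88
[... 612 characters left out ...]
[-0. -1.  0.] [2.4 4.  4.  4.1 3.3 3.3 3.4 4.9 4.9 4.9]
150 [121, 121, 121, 110, 113, 126, 142, 148, 154, 158, 166, 167, 168, 168, 169, 156, 169, 164, 165, 164, 164, 164, 164, 171, 168, 168, 167, 168, 163, 162, 158, 153, 145, 131, 116, 107, 121, 120, 121, 121, 119, 120]
200 [170, 174, 143, 117, 129, 144, 149, 155, 160, 165, 168, 169, 169, 170, 170, 157, 165, 165, 165, 165, 165, 160, 116, 173, 169, 169, 170, 157, 163, 161, 156, 153, 149, 136, 121, 120, 172, 168, 172, 173, 172, 173]
240 [171, 161, 117, 127, 147, 153, 154, 161, 164, 170, 168, 170, 169, 170, 174, 165, 165, 165, 165, 165, 166, 155, 173, 170, 168, 169, 169, 166, 161, 159, 154, 151, 150, 138, 125, 106, 153, 170, 172, 169, 172, 170]
```

Run:
```python
from line import *
np.set_printoptions(precision=1,suppress=True)
m=r.camera_model("wrist")
print(plane(m,[[247.5,66],[325.5,66],[212.5,66],[362.5,66],[250.5,0],[321.5,0]],95))
```

```text
[[ 705.3  -56.9   95. ]
 [ 644.8  -55.9   95. ]
 [ 732.1  -57.5   95. ]
 [ 615.6  -55.6   95. ]
 [ 702.1 -124.3   95. ]
 [ 642.3 -123.9   95. ]]
```

>>> {"method": "apply_moves", "body": {"commands": [[[-0.0006,-0.006,0,0.5],[-0.0006,-0.012,0,0],[-0.0006,-0.013,0,0],[-0.0006,-0.013,0,0],[-0.0006,-0.013,0,0],[-0.0006,-0.013,0,0],[-0.0006,-0.013,0,0],[-0.0006,-0.013,0,0],[-0.0006,-0.013,0,0],[-0.0006,-0.011,0,0],[0,-0.006,0,0],[0,0,0,0],[0,0,0,0]]]}}

```text
t: 22.37
ee_pos: [680.8, -21.4, 126.9]
orientation: [-0.667, 0.686, -0.192, -0.219]
wrist_force: [0.4, -0.4, -3.5]
grip_width: 34.0
grip_force: 80.0
```

```bash
python3 st.py; python3 chk2.py w9 153
python3 - <<'E'
from line import *
np.set_printoptions(precision=1,suppress=True)
m=r.camera_model("wrist");im=cv2.imread("pics/w9.png");h=cv2.cvtColor(im,cv2.COLOR_BGR2HSV)
bl=(h[:,:,0]>95)&(h[:,:,0]<130)&(h[:,:,1]>90)
def runs(v):
    d=np.flatnonzero(np.diff(np.r_[0,v.astype(int),0]));return [(int(a),int(b-1)) for a,b in zip(d[::2],d[1::2]) if b-a>4]
for y in range(60,260,12): print(y,runs(bl[y]))
E
```

```text
t 22.3667 [680.809 -21.369 126.859] [ 0.395  0.641 -0.151  0.576 -1.146 -0.764] 
tilt 33.88572330177985 az -94.54212301161428 toolx az -91.00960002158759 y az 177.89393935773973 y elev 1.6351480752908019 F [ 0.379 -0.403 -3.471]
n 1385 mean [682.  -27.8 153. ] az -92.52042075884387 ends [683.   -5.1] [680.8 -53.9] px [275. 204.] [288. 312.]
60 [(41, 119)]
72 []
84 []
96 []
108 []
120 []
132 []
144 []
156 []
168 [(206, 221), (468, 475)]
180 [(205, 237)]
192 [(204, 243)]
204 [(203, 243)]
216 [(202, 242)]
228 [(201, 208), (229, 245)]
240 [(318, 340)]
252 [(221, 228)]
```

Run:
```python
from line import *
np.set_printoptions(precision=1,suppress=True)
m=r.camera_model("wrist");im=cv2.imread("pics/w9.png");h=cv2.cvtColor(im,cv2.COLOR_BGR2HSV)
print(plane(m,[[243,192],[242.5,218]],95))
b=np.flatnonzero
for y in(212,218,224,236): print(y,[tuple(int(q) for q in h[y,x]) for x in range(236,264,2)])
C,a,o=redangle(m,range(250,300,6),h,((h[:,:,1]>110)&((h[:,:,0]<8)|(h[:,:,0]>172))),240,330,zc=136,vmin=70);print(C,a,o)
```

```text
[[704.9 -80.5  95. ]
 [705.3 -62.3  95. ]]
212 [(107, 141, 148), (107, 144, 149), (107, 139, 127), (108, 131, 82), (0, 6, 92), (13, 42, 115), (12, 38, 113), (14, 36, 105), (17, 38, 107), (16, 38, 113), (17, 40, 115), (15, 39, 117), (16, 40, 120), (17, 39, 119)]
218 [(107, 139, 139), (107, 144, 142), (108, 142, 131), (108, 131, 82), (15, 33, 108), (12, 38, 114), (12, 38, 113), (18, 37, 104), (16, 41, 107), (16, 38, 114), (13, 39, 117), (14, 41, 118), (16, 40, 120), (17, 38, 120)]
224 [(108, 97, 71), (108, 98, 70), (108, 102, 70), (109, 109, 68), (113, 44, 69), (12, 41, 93), (15, 40, 90), (15, 42, 110), (15, 37, 109), (18, 40, 115), (16, 41, 117), (17, 39, 118), (16, 40, 122), (14, 42, 122)]
236 [(109, 89, 69), (108, 98, 68), (109, 90, 68), (107, 89, 66), (108, 95, 67), (110, 94, 68), (112, 55, 70), (15, 45, 114), (17, 42, 110), (16, 41, 119), (15, 39, 119), (16, 40, 120), (17, 41, 123), (17, 41, 123)]
[679.9 -20.9   0. ] [ 0. -1.  0.] [ 4.8  5.5  6.2  6.9  8.4  9.1  9.8 10.5 11.2]
```

>>> {"method": "apply_moves", "body": {"commands": [[[-0.003,0,-0.005,0],[0,0,-0.01,0],[0,0,-0.01,0],[0,0,-0.01,0],[0,0,-0.008,0],[0,0,-0.004,0],[0,0,-0.001,0],[0,0,-0.001,0],[0,0,0,0],[0,0,0,0]]]}}

```text
t: 23.25
ee_pos: [678.0, -21.0, 78.3]
orientation: [-0.667, 0.686, -0.192, -0.219]
wrist_force: [-0.3, -0.4, -3.7]
grip_width: 33.4
grip_force: 80.0
```

>>> {"method": "apply_moves", "body": {"commands": [[[0,0,-0.001,0],[0,0,-0.001,0],[0,0,-0.001,0],[0,0,0,0],[0,0,0,0]]]}}

```text
t: 23.67
ee_pos: [677.7, -21.1, 74.9]
orientation: [-0.667, 0.686, -0.192, -0.219]
wrist_force: [-0.3, -0.4, -3.4]
grip_width: 33.9
grip_force: 80.0
```

>>> {"method": "apply_moves", "body": {"commands": [[[0,0,-0.001,0],[0,0,-0.0005,0],[0,0,0,0],[0,0,0,0]]]}}

```text
t: 24.0
ee_pos: [677.8, -21.1, 73.7]
orientation: [-0.667, 0.686, -0.192, -0.219]
wrist_force: [0.3, 0.8, -1.9]
grip_width: 34.1
grip_force: 80.0
```

>>> {"method": "apply_moves", "body": {"commands": [[[0,0,-0.0007,0],[0.001,0,0,0],[0.001,0,0,0],[0.001,0,0,0],[0.001,0,0,0],[0,0,0,0],[0,0,0,0]]]}}

```text
t: 24.58
ee_pos: [681.5, -21.6, 73.1]
orientation: [-0.667, 0.686, -0.192, -0.22]
wrist_force: [-2.9, -0.5, 3.2]
grip_width: 33.7
grip_force: 80.3
```

>>> {"method": "apply_moves", "body": {"commands": [[[0.001,0,0,0],[0.0005,0,0,0],[0,0,0,0],[0,0,0,0]]]}}

```text
t: 24.92
ee_pos: [683.0, -21.5, 72.9]
orientation: [-0.667, 0.686, -0.192, -0.22]
wrist_force: [-3.9, -2.1, 5.0]
grip_width: 33.7
grip_force: 80.4
```

>>> {"method": "apply_moves", "body": {"commands": [[[0.001,0,0.0003,0],[0.0005,0,0,0],[0.0005,0,0,0],[0,0,0,0],[0,0,0,0]]]}}

```text
t: 25.33
ee_pos: [684.1, -21.4, 72.9]
orientation: [-0.666, 0.686, -0.192, -0.22]
wrist_force: [-6.4, 0.5, 5.4]
grip_width: 33.9
grip_force: 80.8
```

```bash
python3 st.py; python3 chk2.py w10 101
python3 - <<'E'
from line import *
np.set_printoptions(precision=1,suppress=True)
m=r.camera_model("wrist");im=cv2.imread("pics/w10.png");h=cv2.cvtColor(im,cv2.COLOR_BGR2HSV)
def runs(v):
    d=np.flatnonzero(np.diff(np.r_[0,v.astype(int),0]));return [(int(a),int(b-1)) for a,b in zip(d[::2],d[1::2]) if b-a>4]
bl=(h[:,:,0]>95)&(h[:,:,0]<130)&(h[:,:,1]>90)
for y in range(90,240,12): print(y,runs(bl[y]))
E
```

```text
t 25.3333 [684.132 -21.411  72.911] [ 0.389  0.703 -0.19   0.606 -1.062 -0.823] 
tilt 33.95681096649725 az -94.79805128419031 toolx az -91.02907366117154 y az 177.79698357902473 y elev 1.7463900595504183 F [-6.35   0.539  5.434]
n 3105 mean [683.6 -60.4 101. ] az -92.881687029982 ends [686.3  -5.1] [ 679.7 -136.9] px [275.  57.] [290. 312.]
90 [(194, 244)]
102 [(193, 244)]
114 [(192, 243)]
126 [(191, 242)]
138 [(189, 242)]
150 [(191, 241), (359, 392), (523, 546)]
162 [(187, 240), (360, 415), (487, 549)]
174 [(185, 240), (360, 416), (489, 551)]
186 [(184, 239), (361, 417), (504, 539)]
198 [(205, 240), (361, 416), (503, 508)]
210 [(186, 194), (351, 398), (505, 511)]
222 [(217, 248), (318, 440)]
234 [(212, 224), (239, 248), (426, 450), (454, 465)]
```

Run:
```python
from line import *
np.set_printoptions(precision=1,suppress=True)
m=r.camera_model("wrist");im=cv2.imread("pics/w10.png");h=cv2.cvtColor(im,cv2.COLOR_BGR2HSV)
print(plane(m,[[241.5,138],[239.5,186],[360.5,174],[360.5,162]],95))
for y in(110,150,190,200,230): print(y,[int(q) for q in h[y,236:270:2,2]],[int(q) for q in h[y,236:270:2,1]])
red=(h[:,:,1]>110)&((h[:,:,0]<8)|(h[:,:,0]>172))
for y in (100,150,200,250,290):
    x=np.flatnonzero(red[y,260:310])+260
    print(y,plane(m,[[x.mean(),y]],101)[0])
cv2.imwrite("pics/v10.png",cv2.resize(im[40:320,180:480],(800,600) if 0 else (640,597),interpolation=cv2.INTER_CUBIC))
```

```text
[[703.7 -91.5  95. ]
 [704.7 -65.1  95. ]
 [643.7 -70.   95. ]
 [642.9 -76.6  95. ]]
110 [77, 75, 78, 80, 98, 105, 103, 106, 80, 91, 147, 165, 105, 116, 120, 121, 124] [119, 119, 121, 131, 44, 41, 40, 36, 35, 39, 42, 42, 39, 40, 40, 40, 39]
150 [84, 85, 80, 84, 114, 114, 114, 91, 84, 107, 108, 115, 117, 118, 120, 124, 123] [131, 129, 134, 42, 42, 40, 40, 36, 36, 41, 38, 40, 39, 41, 38, 41, 41]
190 [78, 83, 86, 114, 113, 113, 108, 83, 108, 108, 115, 117, 117, 121, 122, 126, 125] [124, 135, 36, 40, 36, 38, 38, 37, 38, 40, 40, 39, 41, 40, 42, 40, 41]
200 [68, 67, 66, 76, 91, 89, 90, 88, 108, 109, 117, 118, 117, 121, 122, 125, 127] [109, 118, 127, 10, 39, 40, 40, 38, 38, 40, 39, 39, 39, 40, 40, 41, 40]
230 [165, 164, 166, 165, 162, 158, 136, 126, 122, 133, 134, 118, 124, 123, 128, 127, 129] [147, 148, 146, 147, 145, 147, 139, 53, 40, 38, 40, 39, 41, 44, 42, 40, 42]
100 [ 680.9 -109.7  101. ]
150 [682.5 -81.1 101. ]
200 [683.8 -55.3 101. ]
250 [685.1 -31.8 101. ]
290 [686.  -14.3 101. ]
```

View pics/v10.png

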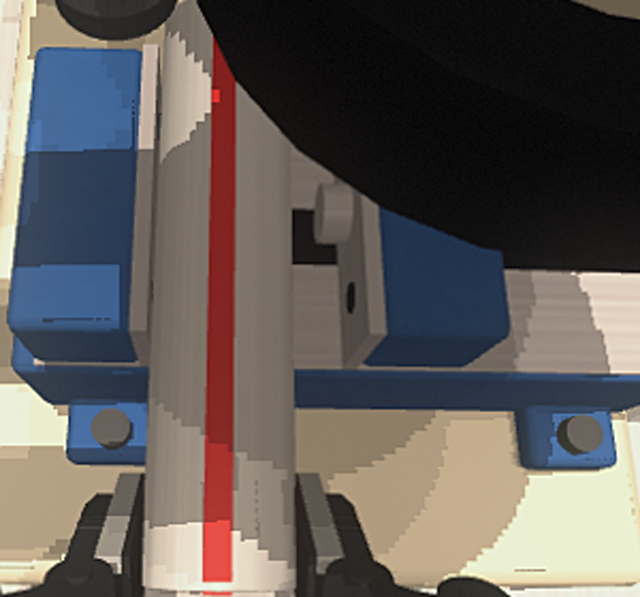

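The close-up shows the roller against the fixed jaw's steel face, along it, with the red line on top. Releasing and backing off.

>>> {"method": "apply_moves", "body": {"commands": [[[0,0,0,0],[0,0,0,0],[0,0,0,0],[0,0,0,0],[0,0,0,0]]], "fingers": 0.7}}

```text
t: 25.8
ee_pos: [685.7, -20.7, 72.6]
orientation: [-0.667, 0.686, -0.192, -0.219]
wrist_force: [0.1, 0.8, -0.0]
grip_width: 60.0
grip_force: 0.0
```

```bash
python3 st.py; python3 chk2.py w11 101
python3 - <<'E'
from line import *
np.set_printoptions(precision=1,suppress=True)
m=r.camera_model("wrist");im=cv2.imread("pics/w11.png");h=cv2.cvtColor(im,cv2.COLOR_BGR2HSV)
red=(h[:,:,1]>110)&((h[:,:,0]<8)|(h[:,:,0]>172))
C,a,o=redangle(m,range(120,200,8),h,red,248,330,zc=83,vmin=95);print(C,a,o)
E
```

```text
t 25.8 [685.687 -20.741  72.624] [ 0.389  0.704 -0.189  0.607 -1.059 -0.823] 
tilt 33.84477346651257 az -94.46006911368787 toolx az -90.96820319006491 y az 177.9502273717632 y elev 1.6153770777937204 F [ 0.12   0.797 -0.045]
n 3120 mean [682.2 -60.7 101. ] az -93.11848867120425 ends [685.2  -4.8] [ 678.  -137.1] px [281.  55.] [297. 311.]
[681.7 -77.4   0. ] [-0. -1.  0.] [ -4.6  -4.2  -3.  -35.6  -2.3  -1.2  -0.9  -0.6  -0.2   0.8]
```

>>> {"method": "apply_moves", "body": {"commands": [[[0,0.006,0,0],[0,0.012,0,0],[0,0.012,0,0],[0,0.012,0,0],[0,0.015,0,0],[0,0.015,0.005,0],[0,0.015,0.01,0],[0,0.01,0.015,0],[-0.005,0.005,0.02,0],[-0.015,0,0.02,5],[-0.018,0,0.015,6],[-0.018,0,0.015,6],[-0.018,0,0.015,6],[-0.018,0,0.015,6],[-0.018,0,0,6],[-0.018,0,0,6],[-0.018,0,0,6],[-0.018,0,0,6],[-0.018,0,0,6],[-0.018,0,0,6]]]}}

```text
t: 27.52
ee_pos: [484.2, 82.3, 203.7]
orientation: [0.932, -0.217, 0.281, 0.08]
wrist_force: [0.6, -0.4, 0.8]
grip_width: 59.6
grip_force: 0.0
```

```bash
python3 st.py
python3 - <<'E'
from line import *
np.set_printoptions(precision=1,suppress=True)
# roller state from side/top cams after retreat
for n in("top","side"):
    m=r.camera_model(n);im=r.camera(n)[:,:,::-1].copy();cv2.imwrite(f"pics/{n}12.png",im)
    h=cv2.cvtColor(im,cv2.COLOR_BGR2HSV);red=(h[:,:,1]>90)&((h[:,:,0]<8)|(h[:,:,0]>172))&(h[:,:,2]>40)
    u=proj(m,[[684,-30,101]])[0].astype(int);w=np.zeros_like(red);w[u[1]-40:u[1]+40,u[0]-40:u[0]+40]=1
    k=np.argwhere(red&w)[:,::-1];print(n,u,len(k))
    if len(k)>3: P=plane(m,k.astype(float),101);print(P.mean(0),P.min(0),P.max(0))
E
```

```text
t 27.5167 [484.239  82.334 203.706] [ 0.647  0.033 -0.956  1.089 -0.614 -0.461] 
tilt 33.95455301404422 az -29.06583300212342 toolx az -25.61619853611301 y az -116.69084078545565 y elev 1.5983403553721223 F [ 0.576 -0.446  0.759]
top [303 149] 12
[681.8 -13.2 101. ] [680.  -20.7 101. ] [683.6  -5.7 101. ]
side [228 180] 64
[680.5 -55.6 101. ] [ 674.4 -122.4  101. ] [687.2   5.5 101. ]
```

>>> {"method": "apply_moves", "body": {"commands": [[[-0.003,-0.0155,0,2.6],[-0.003,-0.0155,0,2.6],[-0.003,-0.0155,0,2.6],[-0.003,-0.0155,0,2.6],[-0.003,-0.0155,0,2.6],[-0.003,-0.0155,0,2.6],[-0.003,-0.0155,0,2.6],[-0.003,-0.0155,0,2.6],[-0.003,-0.0155,0,2.6],[-0.003,-0.0155,0,2.6]]]}}

```text
t: 28.45
ee_pos: [463.8, -69.1, 217.6]
orientation: [0.959, -0.013, 0.284, 0.02]
wrist_force: [0.0, -0.2, 0.5]
grip_width: 60.0
grip_force: 0.0
```

```bash
python3 st.py
```

```text
t 28.45 [463.805 -69.122 217.647] [ 0.15  -0.122 -1.026  0.897 -0.164  0.539] 
tilt 33.055754746056074 az -4.930294843141981 toolx az -0.9549627692530143 y az -92.13543676428037 y elev 1.8175400347134156 F [ 0.046 -0.236  0.54 ]
```

>>> {"method": "apply_moves", "body": {"commands": [[[-0.006,0,-0.012,0],[-0.006,0,-0.012,0],[-0.006,0,-0.012,0],[-0.006,0,-0.012,0],[-0.006,0,-0.012,0],[-0.006,0,-0.012,0]]]}}

```text
t: 28.95
ee_pos: [432.4, -75.0, 187.5]
orientation: [0.966, -0.011, 0.258, 0.011]
wrist_force: [-0.8, 0.7, 0.1]
grip_width: 59.6
grip_force: 0.0
```

```bash
python3 st.py
```

```text
t 28.95 [432.391 -75.011 187.486] [ 0.173 -0.124 -1.065  0.767 -0.162  0.644] 
tilt 29.965322895400714 az -3.032374478120786 toolx az -1.0606766644298373 y az -91.55231290315878 y elev 0.8531620356674637 F [-0.772  0.7    0.084]
```

>>> {"method": "apply_moves", "body": {"commands": [[[-0.012,0,0,0],[-0.012,0,0,0],[-0.012,0,0,0],[-0.012,0,0,0],[-0.012,0,0,0],[-0.012,0,0,0],[-0.012,0,0,0],[-0.012,0,0,0],[-0.012,0,0,0],[-0.012,0,0,0]]]}}

```text
t: 29.78
ee_pos: [322.2, -87.0, 211.5]
orientation: [0.97, -0.009, 0.245, -0.0]
wrist_force: [-0.5, -0.4, 0.1]
grip_width: 60.2
grip_force: 0.0
```

```bash
python3 st.py
```

```text
t 29.7833 [322.188 -87.043 211.513] [ 0.392 -0.445 -1.066  0.381 -0.521  0.871] 
tilt 28.332900440964966 az -0.5086865983258119 toolx az -1.0979485945437515 y az -90.96523012923662 y elev -0.24615751125151206 F [-0.469 -0.449  0.087]
```

>>> {"method": "apply_moves", "body": {"commands": [[[-0.003,0,-0.02,0],[-0.003,0,-0.02,0],[-0.003,0,-0.02,0],[-0.003,0,-0.02,0],[-0.003,0,-0.02,0],[-0.003,0,-0.02,0],[-0.003,0,-0.02,0],[-0.003,0,-0.02,0]]]}}

```text
t: 30.45
ee_pos: [310.6, -124.3, 97.0]
orientation: [0.975, -0.002, 0.218, -0.03]
wrist_force: [-0.1, -0.8, -0.8]
grip_width: 60.0
grip_force: 0.0
```

```bash
python3 st.py
```

```text
t 30.45 [ 310.642 -124.333   96.991] [ 0.096 -0.099 -1.065 -0.109 -0.163  1.576] 
tilt 25.423982777037345 az 7.869506589065983 toolx az -1.0276124687798258 y az -89.40730675483232 y elev -3.4455673434861764 F [-0.087 -0.848 -0.838]
```

>>> {"method": "apply_moves", "body": {"commands": [[[0.02,0.008,0.008,0],[0.02,0.008,0.008,0],[0.02,0.008,0.008,0],[0.02,0.008,0.005,0],[0.02,0.008,0.005,0],[0.02,0.01,0.005,0],[0.02,0.01,0.0,0],[0,0,0,0]]], "fingers": 0.6}}

```text
t: 31.12
ee_pos: [455.6, -62.4, 139.6]
orientation: [0.975, 0.001, 0.222, -0.031]
wrist_force: [-0.1, 0.3, -0.5]
grip_width: 51.3
grip_force: 0.0
```

```bash
python3 st.py
python3 - <<'E'
from h import *
np.set_printoptions(precision=1,suppress=True)
m=r.camera_model("wrist");im=r.camera("wrist")[:,:,::-1].copy();cv2.imwrite("pics/w13.png",im)
hub=np.array([493.7,-89.7,79]);ex=np.array([-.044,-.999,0]);ey=np.array([.999,-.044,0])
for c in(4.05,):
    p=hub+35*np.sin(c)*ex+35*np.cos(c)*np.array([0,0,1])
    print(p,proj(m,[p-25*ey,p,p+25*ey,hub]))
h=cv2.cvtColor(im,cv2.COLOR_BGR2HSV);u=proj(m,[p])[0]
dk=(h[:,:,2]<55);w=np.zeros_like(dk);x,y=u.astype(int);w[max(0,y-70):y+70,max(0,x-70):x+70]=1
for k in big(dk&w,4):
    print(int(k.sum()),rect(k))
E
```

```text
t 31.1167 [455.551 -62.389 139.571] [ 0.239  0.033 -0.903  0.232 -0.189  1.116] 
tilt 25.928426036897555 az 8.019965863657225 toolx az -0.7555603344149148 y az -89.09700043487813 y elev -3.4471213710501796 F [-0.115  0.276 -0.522]
[494.9 -62.1  57.5] [[286.1 250.4]
 [287.9 219.4]
 [289.7 189.2]
 [324.1 218.3]]
2741 ((316.83758544921875, 195.82469177246094), (98.03131103515625, 92.07705688476562), 79.33966064453125)
225 ((338.5, 276.0), (24.0, 13.0), 90.0)
223 ((226.0, 276.5), (14.0, 23.0), 0.0)
77 ((251.5, 277.5), (9.0, 9.0), 90.0)
```

Run:
```python
from h import *
im=cv2.imread("pics/w13.png");h=cv2.cvtColor(im,cv2.COLOR_BGR2HSV);dk=h[:,:,2]<60
def runs(v,n=3):
    d=np.flatnonzero(np.diff(np.r_[0,v.astype(int),0]));return [(int(a),int(b-1)) for a,b in zip(d[::2],d[1::2]) if b-a>n]
for y in range(150,272,6): print(y,runs(dk[y,200:400]),[int(v) for v in h[y,262:318:4,2]])
```

```text
150 [(70, 73)] [113, 63, 59, 76, 118, 156, 162, 55, 84, 87, 88, 89, 90, 94]
156 [(90, 169), (180, 186)] [117, 113, 114, 116, 108, 109, 112, 43, 46, 45, 45, 44, 45, 43]
162 [(92, 165)] [78, 77, 80, 83, 89, 92, 95, 69, 51, 49, 47, 46, 45, 45]
168 [(78, 120), (140, 171), (177, 181)] [169, 169, 169, 169, 46, 47, 47, 47, 45, 46, 45, 46, 44, 43]
174 [(1, 5), (80, 121), (139, 170)] [170, 169, 169, 168, 129, 46, 48, 50, 44, 45, 45, 49, 53, 46]
180 [(93, 102), (104, 118), (139, 143)] [148, 151, 153, 154, 157, 56, 65, 69, 59, 59, 59, 59, 59, 47]
186 [(80, 83), (93, 143)] [140, 140, 139, 139, 125, 57, 66, 70, 52, 48, 44, 41, 38, 35]
192 [(84, 98)] [168, 167, 166, 168, 168, 157, 36, 37, 36, 29, 131, 131, 133, 132]
198 [(83, 98)] [168, 168, 167, 168, 168, 83, 37, 38, 36, 33, 90, 90, 91, 91]
204 [(83, 98)] [169, 169, 168, 168, 169, 86, 36, 40, 38, 36, 97, 118, 119, 119]
210 [(82, 97)] [170, 170, 168, 168, 169, 45, 38, 43, 38, 78, 161, 169, 169, 169]
216 [(82, 97)] [166, 166, 166, 165, 167, 27, 40, 44, 36, 99, 160, 167, 167, 167]
222 [(82, 97)] [169, 169, 170, 170, 170, 29, 42, 44, 38, 118, 66, 64, 127, 169]
228 [(81, 96)] [164, 165, 165, 164, 167, 35, 43, 44, 41, 149, 50, 66, 130, 164]
234 [(81, 96)] [170, 170, 169, 169, 174, 38, 46, 44, 39, 168, 162, 170, 169, 169]
240 [(81, 96)] [169, 169, 168, 168, 173, 39, 48, 41, 39, 171, 160, 166, 166, 166]
246 [(80, 95)] [170, 170, 170, 169, 170, 40, 51, 42, 37, 169, 168, 169, 169, 170]
252 [] [166, 166, 166, 166, 169, 120, 129, 110, 151, 167, 165, 167, 162, 163]
258 [] [165, 165, 167, 160, 159, 167, 166, 167, 166, 166, 166, 167, 162, 162]
264 [] [163, 161, 160, 160, 161, 162, 167, 167, 167, 166, 162, 162, 163, 163]
270 [(26, 31), (133, 139)] [164, 147, 150, 147, 148, 147, 163, 162, 163, 163, 163, 167, 110, 106]
```

>>> {"method": "apply_moves", "body": {"commands": [[[0.012,0,-0.008,-1.7],[0.012,0,-0.01,-1.7],[0.009,0.0005,-0.012,0],[0,0,-0.012,0],[0,0,-0.012,0],[0,0,0,0],[0,0,0,0]]]}}

```text
t: 31.75
ee_pos: [487.2, -74.3, 101.7]
orientation: [0.977, -0.027, 0.206, -0.037]
wrist_force: [-0.2, 0.8, -0.8]
grip_width: 51.3
grip_force: 0.0
```

```bash
python3 st.py
```

```text
t 31.75 [487.216 -74.273 101.658] [ 0.187  0.174 -0.814  0.097 -0.161  1.236] 
tilt 24.188869970395313 az 8.548628176259152 toolx az -4.253663812019183 y az -92.15875259602099 y elev -4.770586974004736 F [-0.177  0.76  -0.761]
```

The lean relieves only slowly at this limit. I'll undo it properly at the outer limit, the reverse of how I built it, then come back vertical.

>>> {"method": "apply_moves", "body": {"commands": [[[0,0,0.03,0],[0,0,0.035,-3],[0,0.01,0.035,-7],[0,0.025,0.02,-7],[0.01,0.028,0.01,-7],[0.012,0.028,0.01,-7],[0.012,0.028,0.01,-7],[0.012,0.028,0.01,-7],[0.012,0.028,0.01,-7],[0.012,0.028,0.01,-7],[0.012,0.028,0.01,-7],[0.012,0.028,0.01,-7],[0.012,0.028,0.01,-7],[0.012,0.028,0.01,-7],[0.012,0.028,0.01,-7],[0.012,0.028,0.01,-7],[0.012,0.028,0.01,-7],[0.012,0.028,0.01,-7],[0.012,0.028,0.01,-7],[0.012,0.028,0.01,-7]]]}}

```text
t: 33.42
ee_pos: [662.4, 357.1, 345.6]
orientation: [-0.512, 0.835, -0.14, -0.146]
wrist_force: [1.9, 1.1, 1.2]
grip_width: 51.2
grip_force: 0.0
```

```bash
python3 st.py
```

```text
t 33.4167 [662.352 357.106 345.637] [ 0.785  0.797  0.866  0.22  -1.986 -1.202] 
tilt 23.27715217416186 az -104.67388569266168 toolx az -118.04578615475695 y az 153.98356053052822 y elev -4.8361871462606585 F [1.884 1.052 1.23 ]
```

>>> {"method": "apply_moves", "body": {"commands": [[[0.015,0.01,0,-6.6],[0.015,0.01,0,-6.6],[0.015,0.01,0,-6.6],[0.015,0.01,0,-6.6],[0.015,0.01,0,-6.6],[0.015,0.01,0,-6.6],[0.015,0.01,0,-6.6],[0.02,0.013,0.03,0],[0.02,0.013,0.03,0],[0.02,0.013,0.03,0],[0.02,0.013,0.03,0],[0.02,0.013,0.03,0],[0.02,0.013,0.03,0],[0.02,0.013,0.03,0],[0.02,0.013,0.03,0],[0.02,0.013,0.03,0],[0.02,0.013,0.03,0],[0.02,0.013,0.03,0]]]}}

```text
t: 34.92
ee_pos: [659.9, 372.7, 452.6]
orientation: [-0.182, 0.979, -0.057, -0.068]
wrist_force: [1.0, -0.9, 0.8]
grip_width: 51.2
grip_force: 0.0
```

```bash
python3 st.py
```

```text
t 34.9167 [659.881 372.697 452.63 ] [ 0.737  0.869  1.407  0.033 -2.283 -1.92 ] 
tilt 10.15586531662355 az -129.58108982093424 toolx az -159.32784991009615 y az 111.44541824508993 y elev -4.959306772992488 F [ 0.977 -0.862  0.838]
```

>>> {"method": "apply_moves", "body": {"commands": [[[0,0,0,-7],[0,0,0,-7],[0,0,0,-7],[0.02,0.013,0.03,0],[0.02,0.013,0.03,0],[0.02,0.013,0.03,0],[0.02,0.013,0.03,0],[0.02,0.013,0.03,0],[0.02,0.013,0.03,0]]]}}

```text
t: 35.67
ee_pos: [643.0, 371.6, 506.7]
orientation: [-0.002, 1.0, -0.019, -0.024]
wrist_force: [0.6, 0.0, 0.3]
grip_width: 51.0
grip_force: 0.0
```

```bash
python3 st.py
```

```text
t 35.6667 [643.049 371.637 506.73 ] [ 0.739  0.787  1.407 -0.006 -2.252 -2.31 ] 
tilt 3.516990902625194 az -141.69876044295586 toolx az -179.87622994643482 y az 90.22868436910281 y elev -2.17047278769163 F [0.612 0.049 0.325]
```

>>> {"method": "apply_moves", "body": {"commands": [[[-0.0115,-0.024,-0.0198,-1],[-0.0115,-0.024,-0.0198,-1],[-0.0115,-0.024,-0.0198,-0.7],[-0.0115,-0.024,-0.0198,0],[-0.0115,-0.024,-0.0198,0],[-0.0115,-0.024,-0.0198,0],[-0.0115,-0.024,-0.0198,0],[-0.0115,-0.024,-0.0198,0],[-0.0115,-0.024,-0.0198,0],[-0.0115,-0.024,-0.0198,0],[-0.0115,-0.024,-0.0198,0],[-0.0115,-0.024,-0.0198,0],[-0.0115,-0.024,-0.0198,0],[-0.0115,-0.024,-0.0198,0],[0,-0.024,-0.0198,0],[0,-0.024,-0.0198,0],[0,-0.024,-0.0198,0],[0,-0.024,-0.0198,0],[0,0,0,0],[0,0,0,0]]]}}

```text
t: 37.33
ee_pos: [495.7, -37.9, 168.5]
orientation: [0.016, 0.999, -0.02, -0.027]
wrist_force: [0.0, -0.5, 1.4]
grip_width: 51.3
grip_force: 0.0
```

```bash
python3 st.py
python3 - <<'E'
from h import *
np.set_printoptions(precision=1,suppress=True)
m=r.camera_model("wrist");im=r.camera("wrist")[:,:,::-1].copy();cv2.imwrite("pics/w14.png",im)
hub=np.array([493.7,-89.7,79]);ex=np.array([-.044,-.999,0]);ey=np.array([.999,-.044,0])
p=hub+35*np.sin(4.05)*ex+35*np.cos(4.05)*np.array([0,0,1])
print(p,proj(m,[p-25*ey,p,p+25*ey,hub]))
h=cv2.cvtColor(im,cv2.COLOR_BGR2HSV);u=proj(m,[p])[0].astype(int)
dk=h[:,:,2]<60
def runs(v,n=3):
    d=np.flatnonzero(np.diff(np.r_[0,v.astype(int),0]));return [(int(a)+u[0]-70,int(b-1)+u[0]-70) for a,b in zip(d[::2],d[1::2]) if b-a>n]
for y in range(max(0,u[1]-45),min(420,u[1]+50),8): print(y,runs(dk[y,u[0]-70:u[0]+70]))
E
```

```text
t 37.3333 [495.659 -37.882 168.515] [ 0.266  0.253 -0.369  0.027 -1.012 -1.883] 
tilt 3.790608648771588 az -144.3036172162301 toolx az 178.1219365043348 y az 88.24315862921667 y elev -2.3072415352544633 F [ 0.039 -0.454  1.406]
[494.9 -62.1  57.5] [[260.3 188.7]
 [260.5 216.7]
 [260.6 243.3]
 [224.  223.1]]
171 []
179 []
187 []
195 [(np.int64(252), np.int64(267))]
203 [(np.int64(249), np.int64(267)), (np.int64(298), np.int64(307))]
211 [(np.int64(253), np.int64(267))]
219 [(np.int64(253), np.int64(267))]
227 [(np.int64(253), np.int64(267))]
235 [(np.int64(253), np.int64(267))]
243 [(np.int64(251), np.int64(270))]
251 [(np.int64(197), np.int64(258)), (np.int64(260), np.int64(274))]
259 [(np.int64(190), np.int64(214)), (np.int64(227), np.int64(277))]
```

>>> {"method": "apply_moves", "body": {"commands": [[[-0.0075,-0.012,-0.015,-0.7],[-0.0075,-0.0124,-0.02,0],[0,0,-0.025,0],[0,0,-0.025,0],[0,0,-0.02,0],[0,0,-0.015,0],[0,0,-0.009,0],[0,0,0,0],[0,0,0,0]]]}}

```text
t: 38.13
ee_pos: [482.2, -60.6, 40.7]
orientation: [0.021, 0.999, -0.019, -0.025]
wrist_force: [-0.2, 0.8, 0.2]
grip_width: 51.2
grip_force: 0.0
```

>>> {"method": "apply_moves", "body": {"commands": [[[0,0,0,0],[0,0,0,0],[0,0,0,0],[0,0,0,0],[0,0,0,0],[0,0,0,0]]], "fingers": 0, "squeeze": 40}}

```text
t: 38.63
ee_pos: [481.9, -61.8, 40.8]
orientation: [0.021, 0.999, -0.019, -0.025]
wrist_force: [0.5, -5.6, 4.9]
grip_width: 12.3
grip_force: 39.0
```

```bash
cat > arc.py <<'E'
import numpy as np,sys,json
c0,c1,n=float(sys.argv[1]),float(sys.argv[2]),int(sys.argv[3]);R=float(sys.argv[4]) if len(sys.argv)>4 else 35
c=np.linspace(c0,c1,n+1);P=np.c_[-.044*np.sin(c),-.999*np.sin(c),np.cos(c)]*R/1000
P=np.round(P-P[0],4);print(json.dumps([[round(float(v),4) for v in d]+[0] for d in np.diff(P,axis=0)]))
E
python3 arc.py 4.05 8.73 18;python3 arc.py 8.73 12.6 15
```

```text
[[0.0002, 0.0046, 0.0078, 0], [0.0001, 0.0024, 0.0088, 0], [0.0, 0.0002, 0.009, 0], [-0.0001, -0.0023, 0.0088, 0], [-0.0002, -0.0044, 0.008, 0], [-0.0003, -0.0063, 0.0065, 0], [-0.0003, -0.0077, 0.0047, 0], [-0.0004, -0.0087, 0.0025, 0], [-0.0004, -0.0091, 0.0002, 0], [-0.0004, -0.0088, -0.0021, 0], [-0.0003, -0.008, -0.0043, 0], [-0.0003, -0.0066, -0.0063, 0], [-0.0002, -0.0047, -0.0077, 0], [-0.0001, -0.0027, -0.0087, 0], [0.0, -0.0003, -0.009, 0], [0.0, 0.0021, -0.0089, 0], [0.0002, 0.0042, -0.008, 0], [0.0003, 0.0061, -0.0067, 0]]
[[0.0003, 0.0076, -0.0048, 0], [0.0004, 0.0086, -0.0028, 0], [0.0004, 0.009, -0.0004, 0], [0.0004, 0.0088, 0.0019, 0], [0.0003, 0.008, 0.004, 0], [0.0003, 0.0067, 0.006, 0], [0.0003, 0.005, 0.0075, 0], [0.0001, 0.0029, 0.0085, 0], [0.0, 0.0007, 0.009, 0], [0.0, -0.0017, 0.0088, 0], [-0.0002, -0.0038, 0.0081, 0], [-0.0003, -0.0058, 0.0069, 0], [-0.0003, -0.0074, 0.0052, 0], [-0.0004, -0.0084, 0.0031, 0], [-0.0004, -0.009, 0.0009, 0]]
```

>>> {"method": "apply_moves", "body": {"commands": [[[0.0002,0.0046,0.0078,0],[0.0001,0.0024,0.0088,0],[0.0,0.0002,0.009,0],[-0.0001,-0.0023,0.0088,0],[-0.0002,-0.0044,0.008,0],[-0.0003,-0.0063,0.0065,0],[0,0,0,0]]]}}

```text
t: 39.22
ee_pos: [481.5, -67.7, 89.3]
orientation: [0.022, 0.999, -0.019, -0.025]
wrist_force: [2.3, -3.1, -1.9]
grip_width: 12.5
grip_force: 39.5
```

>>> {"method": "apply_moves", "body": {"commands": [[[-0.0003,-0.0077,0.0047,0],[-0.0004,-0.0087,0.0025,0],[-0.0004,-0.0091,0.0002,0],[-0.0004,-0.0088,-0.0021,0],[-0.0003,-0.008,-0.0043,0],[-0.0003,-0.0066,-0.0063,0],[-0.0002,-0.0047,-0.0077,0],[-0.0001,-0.0027,-0.0087,0],[0.0,-0.0003,-0.009,0],[0.0,0.0021,-0.0089,0],[0.0002,0.0042,-0.008,0],[0.0003,0.0061,-0.0067,0],[0,0,0,0]]]}}

```text
t: 40.3
ee_pos: [479.4, -109.7, 33.2]
orientation: [0.021, 0.999, -0.019, -0.026]
wrist_force: [4.4, 3.1, -0.0]
grip_width: 12.5
grip_force: 39.8
```

>>> {"method": "apply_moves", "body": {"commands": [[[0.0003,0.0076,-0.0048,0],[0.0004,0.0086,-0.0028,0],[0.0004,0.009,-0.0004,0],[0.0004,0.0088,0.0019,0],[0.0003,0.008,0.004,0],[0.0003,0.0067,0.006,0],[0.0003,0.005,0.0075,0],[0.0001,0.0029,0.0085,0],[0.0,0.0007,0.009,0],[0.0,-0.0017,0.0088,0],[-0.0002,-0.0038,0.0081,0],[-0.0003,-0.0058,0.0069,0],[-0.0003,-0.0074,0.0052,0],[-0.0004,-0.0084,0.0031,0],[-0.0004,-0.009,0.0009,0],[0,0,0,0]]]}}

```text
t: 41.63
ee_pos: [480.3, -89.9, 96.8]
orientation: [0.021, 0.999, -0.019, -0.025]
wrist_force: [3.0, -1.4, 5.0]
grip_width: 12.8
grip_force: 40.6
```

```bash
python3 arc.py 12.6 13.4 4; python3 arc.py 13.4 15.2 12
python3 - <<'E'
from line import *
np.set_printoptions(precision=1,suppress=True)
for n in("top","side"):
    m=r.camera_model(n);im=r.camera(n)[:,:,::-1].copy();cv2.imwrite(f"pics/{n}15.png",im)
    h=cv2.cvtColor(im,cv2.COLOR_BGR2HSV);red=(h[:,:,1]>90)&((h[:,:,0]<8)|(h[:,:,0]>172))&(h[:,:,2]>40)
    u=proj(m,[[684,-30,101]])[0].astype(int);w=np.zeros_like(red);w[u[1]-40:u[1]+40,u[0]-40:u[0]+40]=1
    k=np.argwhere(red&w)[:,::-1];print(n,u,len(k))
    if len(k)>3: P=plane(m,k.astype(float),101);print(P.mean(0),P.min(0),P.max(0))
E
```

```text
[[-0.0003, -0.0069, -0.0009, 0], [-0.0003, -0.0066, -0.0023, 0], [-0.0003, -0.006, -0.0036, 0], [-0.0002, -0.0052, -0.0047, 0]]
[[-0.0001, -0.0032, -0.0041, 0], [-0.0002, -0.0026, -0.0046, 0], [0.0, -0.0018, -0.0049, 0], [-0.0001, -0.0011, -0.0051, 0], [0.0, -0.0004, -0.0053, 0], [0.0, 0.0005, -0.0052, 0], [0.0001, 0.0012, -0.0051, 0], [0.0001, 0.002, -0.0049, 0], [0.0001, 0.0027, -0.0045, 0], [0.0001, 0.0033, -0.004, 0], [0.0002, 0.0039, -0.0035, 0], [0.0002, 0.0044, -0.0029, 0]]
top [303 149] 13
[681.7 -14.  101. ] [680.  -23.7 101. ] [683.6  -5.7 101. ]
side [228 180] 66
[680.4 -54.6 101. ] [ 674.4 -122.4  101. ] [687.2   9.9 101. ]
```

>>> {"method": "apply_moves", "body": {"commands": [[[-0.0003,-0.0069,-0.0009,0],[-0.0003,-0.0066,-0.0023,0],[-0.0003,-0.006,-0.0036,0],[-0.0002,-0.0052,-0.0047,0],[0,0,0,0],[0,0,0,0]]]}}

```text
t: 42.23
ee_pos: [479.1, -115.6, 85.3]
orientation: [0.021, 0.999, -0.02, -0.026]
wrist_force: [3.6, -8.4, 4.8]
grip_width: 12.6
grip_force: 40.7
```

>>> {"method": "apply_moves", "body": {"commands": [[[-0.0001,-0.0032,-0.0041,0],[-0.0002,-0.0026,-0.0046,0],[0.0,-0.0018,-0.0049,0],[0,0,0,0],[0,0,0,0]]]}}

```text
t: 42.65
ee_pos: [478.7, -123.3, 71.1]
orientation: [0.021, 0.999, -0.02, -0.026]
wrist_force: [4.2, -9.4, -0.2]
grip_width: 12.6
grip_force: 40.5
```

>>> {"method": "apply_moves", "body": {"commands": [[[-0.0001,-0.0016,-0.0051,0],[0.0,-0.0006,-0.0053,0],[0,0,0,0],[0,0,0,0]]]}}

```text
t: 42.98
ee_pos: [478.7, -124.7, 60.6]
orientation: [0.021, 0.999, -0.02, -0.026]
wrist_force: [4.1, -5.8, 0.8]
grip_width: 12.7
grip_force: 40.3
```

>>> {"method": "apply_moves", "body": {"commands": [[[0.0,0.0002,-0.0053,0],[0.0001,0.0011,-0.0051,0],[0,0,0,0],[0,0,0,0]]]}}

```text
t: 43.32
ee_pos: [478.8, -123.1, 50.8]
orientation: [0.021, 0.999, -0.02, -0.026]
wrist_force: [3.4, -3.5, 4.3]
grip_width: 12.5
grip_force: 40.7
```

Run:
```python
from line import *
np.set_printoptions(precision=1,suppress=True)
for n in("top","side"):
    m=r.camera_model(n);im=r.camera(n)[:,:,::-1].copy();cv2.imwrite(f"pics/{n}16.png",im)
    h=cv2.cvtColor(im,cv2.COLOR_BGR2HSV);red=(h[:,:,1]>90)&((h[:,:,0]<8)|(h[:,:,0]>172))&(h[:,:,2]>40)
    u=proj(m,[[684,-30,101]])[0].astype(int);w=np.zeros_like(red);w[u[1]-40:u[1]+40,u[0]-40:u[0]+40]=1
    k=np.argwhere(red&w)[:,::-1];P=plane(m,k.astype(float),101);print(n,len(k),P.mean(0),P.min(0),P.max(0))
```

```text
top 9 [682.4 -14.7 101. ] [680.3 -20.7 101. ] [683.6  -5.7 101. ]
side 62 [681.9 -57.9 101. ] [ 676.2 -122.4  101. ] [687.2   9.9 101. ]
```

>>> {"method": "apply_moves", "body": {"commands": [[[0.0001,0.002,-0.0049,0],[0.0001,0.0027,-0.0045,0],[0,0,0,0],[0,0,0,0]]]}}

```text
t: 43.75
ee_pos: [479.1, -118.9, 42.1]
orientation: [0.021, 0.999, -0.02, -0.026]
wrist_force: [0.9, -5.6, 9.9]
grip_width: 12.5
grip_force: 41.3
```

>>> {"method": "apply_moves", "body": {"commands": [[[0,0.001,-0.0012,0],[0,0,0,0],[0,0,0,0]]]}}

```text
t: 44.0
ee_pos: [479.1, -118.3, 41.3]
orientation: [0.021, 0.999, -0.02, -0.026]
wrist_force: [2.1, -6.7, 11.8]
grip_width: 12.8
grip_force: 41.5
```

>>> {"method": "apply_moves", "body": {"commands": [[[0,0,0,0],[0,0,0,0],[0,0,0,0],[0,0,0,0],[0,0,0,0]]], "fingers": 0.5}}

```text
t: 44.42
ee_pos: [477.3, -117.2, 39.1]
orientation: [0.021, 0.999, -0.019, -0.028]
wrist_force: [0.3, -0.1, 0.2]
grip_width: 42.9
grip_force: 0.0
```

>>> {"method": "apply_moves", "body": {"commands": [[[0,0,0.01,0],[0,0,0.02,0],[0,0,0.03,0],[0,0,0.03,0],[0,0,0.03,0],[0,0,0.03,0],[-0.01,0,0.01,0],[0,0,0,0],[0,0,0,0]]]}}

```text
t: 45.17
ee_pos: [467.9, -117.3, 199.7]
orientation: [0.022, 0.999, -0.019, -0.026]
wrist_force: [-0.7, 0.2, -0.1]
grip_width: 42.5
grip_force: 0.0
```

Run:
```python
from line import *
np.set_printoptions(precision=1,suppress=True)
print(r.state()["ee_pos"],r.state()["wrist_force"])
n="side";m=r.camera_model(n);im=r.camera(n)[:,:,::-1].copy();cv2.imwrite("pics/side17.png",im)
for f in("side12","side16","side17"):
    h=cv2.cvtColor(cv2.imread(f"pics/{f}.png"),cv2.COLOR_BGR2HSV);red=(h[:,:,1]>90)&((h[:,:,0]<8)|(h[:,:,0]>172))&(h[:,:,2]>40)
    w=np.zeros_like(red);w[140:220,188:268]=1
    k=np.argwhere(big(red&w)[0])[:,::-1].astype(float);P=plane(m,k,101);q=np.polyfit(P[:,1],P[:,0],1);print(f,len(k),np.polyval(q,[-10,-60]),P[:,1].min(),P[:,1].max())
    for y in(187,192,197): print(y,[int(x) for x in h[y,205:245,2]])
```

```text
[ 467.9 -117.3  199.7] [-0.7  0.2 -0.1]
side12 64 [682.9 680.2] -122.43642105245556 5.5242787484473865
187 [169, 162, 163, 164, 161, 162, 162, 162, 156, 128, 103, 107, 109, 101, 59, 59, 65, 97, 123, 116, 116, 129, 129, 165, 160, 137, 99, 91, 82, 73, 59, 59, 57, 57, 57, 60, 56, 60, 56, 60]
192 [186, 184, 184, 186, 187, 180, 146, 153, 153, 151, 161, 190, 189, 187, 142, 82, 81, 74, 81, 94, 63, 38, 44, 66, 93, 95, 87, 61, 58, 57, 56, 58, 58, 59, 57, 59, 59, 58, 59, 57]
197 [182, 186, 178, 132, 123, 125, 125, 124, 124, 125, 124, 125, 127, 125, 124, 124, 126, 126, 126, 127, 125, 122, 107, 102, 102, 101, 100, 101, 102, 99, 102, 101, 101, 101, 101, 100, 101, 100, 101, 101]
side16 62 [683.5 681.8] -122.43642105245556 9.871833703437233
187 [171, 164, 165, 166, 162, 161, 163, 164, 157, 129, 104, 108, 111, 102, 59, 60, 67, 102, 125, 118, 125, 135, 141, 167, 160, 137, 99, 91, 84, 70, 59, 58, 59, 59, 59, 57, 58, 57, 58, 59]
192 [187, 185, 187, 187, 187, 181, 146, 153, 152, 153, 163, 190, 191, 185, 143, 85, 82, 74, 89, 90, 62, 39, 41, 67, 97, 95, 86, 60, 58, 57, 57, 57, 58, 57, 59, 59, 59, 59, 58, 58]
197 [185, 188, 181, 133, 125, 125, 127, 126, 126, 125, 126, 126, 123, 126, 125, 126, 125, 127, 126, 127, 127, 123, 106, 102, 101, 102, 101, 100, 103, 102, 100, 102, 101, 101, 103, 102, 101, 102, 98, 102]
side17 65 [682.8 681.3] -122.43642105245556 9.871833703437233
187 [169, 161, 164, 163, 159, 160, 162, 162, 155, 127, 103, 107, 108, 102, 59, 57, 64, 100, 120, 117, 125, 133, 140, 164, 158, 135, 98, 92, 82, 71, 58, 59, 58, 58, 58, 59, 58, 59, 59, 59]
192 [183, 183, 185, 184, 185, 178, 144, 153, 150, 148, 159, 189, 188, 183, 140, 83, 82, 74, 79, 89, 63, 38, 43, 66, 96, 92, 85, 59, 58, 55, 56, 57, 56, 56, 56, 59, 60, 60, 59, 56]
197 [184, 185, 179, 132, 121, 122, 124, 124, 122, 123, 123, 124, 124, 124, 125, 124, 124, 124, 124, 126, 126, 122, 104, 100, 101, 99, 100, 101, 100, 99, 100, 98, 99, 100, 101, 101, 100, 100, 100, 98]
```

The roller is clamped: its line shifted less than 1 mm during cranking, and the arm touches nothing. Handing in.

```bash
python3 -c "
from station import r
print(r.hand_in())"
```

```text
the job is handed in; nothing more can be done
None
```

I handed in the job at about 45 s of the 72 s allowed: the roller is clamped in the vise against the fixed jaw with the red line on top, with about 11–13 N at the crank pin at the end; the hand-in returned no verdict.

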